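Find the perished rubber plug with a sprung-pin hardness gauge

TASK

Take the hardness gauge off its rest and test the three rubber plugs in the metal block one after another, beginning with the one next to the block's knob: set the gauge upright and centred over the plug, lower it gently until its foot is flat on the steel collar round the plug, and hold it there for about half a second while you read how far its pin has sunk into the rubber. Never press the gauge onto a collar with more than 15 N. When all three are tested, leave the gauge standing by itself, centred and foot flat, on the plug that has gone soft (the one its pin sinks into much deeper), and leave the bottle, beaker and loose stopper alone.

Things in the scene. Friction and masses are not known exactly. Their poses are not given: they have to be found in the camera images.
- gauge: hand-held hardness gauge, upright, 0.8 kg, 106 mm tall, round; origin at the centre of the foot's underside, z up its axis. From below: steel foot 38 mm wide, 10 high; aluminium barrel 22 wide, to 46 mm; black collar 38 wide, to 52; black grip 28 wide, to 102; steel cap. A white ring on the barrel rises with the sprung pin. At the start it stands on the rest, the pin free in the rest's hole
- gauge_grip (a point): centre of the gauge's black grip, 77 mm above the underside of the foot, on the axis; grasp here from above, from any side (28 mm wide)
- gauge_foot (a point): centre of the underside of the gauge's foot; the sprung steel pin, 8 mm across, stands 14 mm out below it. The gauge's weight holds its foot down against the pin spring on any plug, so it stands there by itself
- gauge_pin (a joint): the reading: how far the pin is pushed up into the gauge, m; 0 = fully out, 0.014 = level with the foot. Spring 0.5 N per mm. The rubber gives way in series with it: 1.5 to 1.8 N per mm for a sound plug, 0.2 for the soft one. With the foot flat on the collar a sound plug reads 0.007 to 0.013 (pin force 3.5 to 6.5 N, pin sunk 2 to 4 mm), the soft plug 0.0025 to 0.005 (1.3 to 2.5 N, sunk 7 to 12 mm)
- rack: fixed aluminium block, 70 mm (x) by 240 (y) by 40 high, origin at the centre of its underside; three 26 mm bores in a row along y, 75 mm apart, each with a brown rubber plug 25 mm wide, its face 3.5 mm above the block's top, inside a steel collar. A black knob, 18 mm wide and high, stands on top near the +y end (x 24, y 109 mm). One plug, any of the three, has gone soft; all look the same
- place_1 (a point): centre of the plug next to the knob, at the level of the block's top (40 mm above the block's underside). The steel collar round each plug (40 mm outside, 28 mm inside) is a firm seat for the gauge's foot; each is set to its own height, anywhere from 1 to 8 mm above the block's top, which is not measured and must be felt
- place_2 (a point): centre of the middle plug, at the level of the block's top
- place_3 (a point): centre of the plug farthest from the knob, at the level of the block's top
- rest: fixed grey plastic rest of the gauge, 70 by 70 by 30 mm high with a 20 mm hole through its middle; origin at the centre of its underside
- oil_bottle: bystander: amber bottle, 64 mm across, 150 mm tall, origin at the centre of its underside
- beaker: bystander: glass beaker, 70 mm across, 85 mm tall, origin at the centre of its underside
- stopper: bystander: loose black rubber stopper, 36 mm across at the top, 30 mm tall, origin at the centre of its underside
Mind the look-alikes: they are no part of the job. There is more than one size of the gauge; the one meant has the size given above.

How it is judged:
By the outcome, as a careful person would: the job done as asked, in the order asked, and still so for the second after the job is handed in, with the robot touching nothing.
It also fails if it takes over 61 s, if anything falls off the work surface, if the arm or the gripper's body presses on something with over 40 N, if the wrist force passes 120 N, or if a joint passes its speed limit or range.

ROBOT

A 6-joint arm with a two-finger parallel gripper is mounted at the origin on the work surface. World frame = base frame: x ahead of the robot, y to its left, z up, the work surface at z = 0. Lengths are in mm, angles in rad, forces in N, time in s.
With the tool pointing down it reaches from about 375 to 750 mm from the base axis. Payload 9 kg.
Tool frame: the origin (TCP) lies at the very end of the fingers, on their centre line; the grasp point (between the pads) lies 19 mm behind it; z points along the fingers, y is the direction in which the jaws open and shut (so a half turn about z gives the same grasp; the last joint's range is limited). The gripper opens to 85 mm and grips with 20 to 120 N. Pads are 22 mm wide; open, the fingers measure 114 mm over their backs; the gripper's body (76 mm by 85 mm) begins 54 mm behind the grasp point. The pads swing forward as they close: fully open they stand 13 mm farther back than shut.
Start: joints at [1.095, 0.104, 0.097, 1.564, 0, 1.353], TCP at [152.975, 580.203, 231.331] pointing down, gripper open.
Joint ranges: [-2.99, 2.99], [-0.84, 1.86], [-1.1, 1.16], [-1.84, 2.11], [-1.51, 1.56], [-3.14, 3.14]. Speed limits (rad/s): [2.22, 2.22, 2.57, 3.14, 3.14, 3.14].

INTERFACE

Orientations are given as a unit quaternion [x, y, z, w].
In Python, from plant import sensors, vision, order gives the robot as it stands. The module is installed in compiled form; this text tells all that it offers.
- The arm moves only by the tool apply_moves, never from a script. Its argument "increments" is a list of rows, each a list of 3 entries, a list of its own where there are three numbers: the finger opening in cm, from 0 to 8.54, then the shift along the tool's x, y, z in cm, then the turn about the tool's z in degrees. In form: [[hand, [x, y, z], yaw], ...]. A call has 1 to 20 rows; each row is the pose to reach, as a shift and turn from the pose measured when the call began, along the tool's axes at that moment; what a row does not reach only later rows make up. A row lasts 1/12 s, in which the tool goes at most 41.7 mm and 7.16 degrees, less where a joint would pass 70% of its speed; a pose out of reach is approached as far as the arm can. A call with a gripper value outside its range is refused whole. The fingers move at their own pace and stop on an object; "force" is the grip in N (left out, the last holds). Time passes only in rows, so rows that repeat a pose let the fingers close. It gives the time, the measured TCP pose, the force and the opening at its end, in the units of the state.
- sensors.observe(): the state, without advancing time (a new reading comes with each control period).
- vision.grab_frame(name): name is "scene" or "top" or "wrist"; returns a dict with "frame" (480x640x3 uint8, red, green, blue), "fov_y" (degrees; the focal length in pixels is half the picture's height over the tangent of half this angle, whatever the lens; pixels are square), "cx", "cy" (the principal point, pixels), "R" (3x3) and "t" (3): a world point X has camera coordinates R X + t. Camera axes: x right, y down, z forward; pixel columns grow to the right and rows downward; lengths in mm; the calibration is good to about 2 mm. A picture is of the moment at which its call begins. There is no depth.
- order.close_job(): hands the job in, once; it reports no verdict.
The state is a dict: "time": time; "joints": joint angles; "joint_velocities": joint speeds; "tau": joint torques, N m; "eef_pos": TCP position; "orientation": TCP orientation; "wrist_force": force on the tool from outside, world axes, zero at the start; "wrist_torque": the same for the moment, N m; "finger_gap": opening from 0.0 (shut) to 1.0 (fully open).
Only numpy, scipy, OpenCV 4.12 (cv2) and the standard library are available. Lean on these libraries where they do the work, as an engineer would, in place of code of your own. Each camera call takes 0.05 s, during which the arm holds its last target.

## Working session

There is one attempt and no reset: what is moved stays moved. The work goes in short steps, Python scripts to look and compute and a tool call to move; the robot and the scene stay as the last step left them, time stands still between calls to the robot, and variables do not carry over. Pictures are saved under pics/ and viewed, and the job is handed in when it is done.

Besides the shell and the picture viewer there is one more tool, called after "Call:" as name(argument=value, ...) on one line, values as JSON. apply_moves: Moves the arm, as the interface text tells. Its arguments: {"type":"object","properties":{"increments":{"type":"array","items":{"type":"array"}},"force":{"type":"number"}},"required":["increments"]}

```bash
mkdir -p pics
cat > h.py <<'E'
import numpy as np, cv2
from plant import sensors, vision, order
def grab(n,fn=None):
    d=vision.grab_frame(n)
    if fn: cv2.imwrite('pics/'+fn,d['frame'][:,:,::-1])
    d['f']=d['frame'].shape[0]/2/np.tan(np.radians(d['fov_y'])/2)
    d['R']=np.array(d['R']);d['t']=np.array(d['t'])
    return d
def ray(d,u,v):
    c=-d['R'].T@d['t']; r=d['R'].T@np.array([(u-d['cx'])/d['f'],(v-d['cy'])/d['f'],1]); return c,r
def onz(d,u,v,z):
    c,r=ray(d,u,v); return c+r*(z-c[2])/r[2]
def proj(d,X):
    p=d['R']@np.array(X,float)+d['t']; return p[0]/p[2]*d['f']+d['cx'],p[1]/p[2]*d['f']+d['cy']
E
python3 - <<'E'
from h import *
import pickle
for n in ['scene','top','wrist']:
    d=grab(n,n+'0.png'); pickle.dump(d,open(n+'0.pkl','wb')); print(n,d['f'],d['cx'],d['cy'],-d['R'].T@d['t'],d['R'].round(2).tolist())
print(sensors.observe())
E
```

```text
scene 464.94163082439474 320.57046328276545 241.84399834898818 [1129.80957539 -381.56968012  690.04398596] [[0.57, 0.82, 0.02], [0.58, -0.39, -0.72], [-0.58, 0.42, -0.7]]
top 556.4093652081841 321.10923253269897 232.88018545131476 [ 476.05011364  -23.47979096 1103.32900417] [[-0.01, -1.0, -0.01], [-0.99, 0.01, -0.15], [0.15, 0.01, -0.99]]
wrist 377.16868021555996 327.4006861520775 235.26238770101946 [ 84.03915217 599.12660966 372.85155313] [[0.26, 0.97, -0.0], [0.93, -0.24, 0.28], [0.27, -0.07, -0.96]]
{'time': 0.15, 'joints': array([1.09528668e+00, 1.04604959e-01, 9.66429486e-02, 1.56388858e+00,
       5.06557944e-06, 1.35305967e+00]), 'joint_velocities': array([-0.00019173, -0.00159298,  0.00191169,  0.00132023, -0.00033886,
        0.00025958]), 'tau': array([ 2.68618191e-03, -5.57359171e+01,  5.04002738e+01,  1.28901727e-02,
       -2.97310307e-04,  2.75655403e-06]), 'eef_pos': array([152.8483926 , 579.94259774, 230.6731397 ]), 'orientation': array([ 1.28529933e-01,  9.91705490e-01, -4.94919771e-04, -1.81461138e-04]), 'wrist_force': array([0.27325297, 0.08113604, 0.79026343]), 'wrist_torque': array([-0.04418167,  0.05411078,  0.05566906]), 'finger_gap': 0.9989092747709075}
```

View pics/scene0.png

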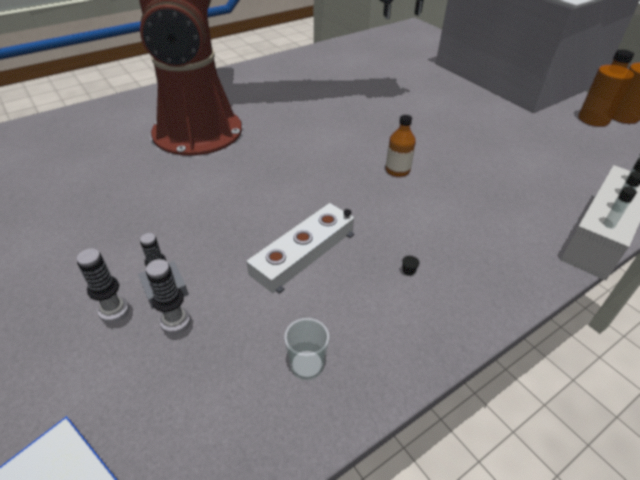

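View pics/top0.png

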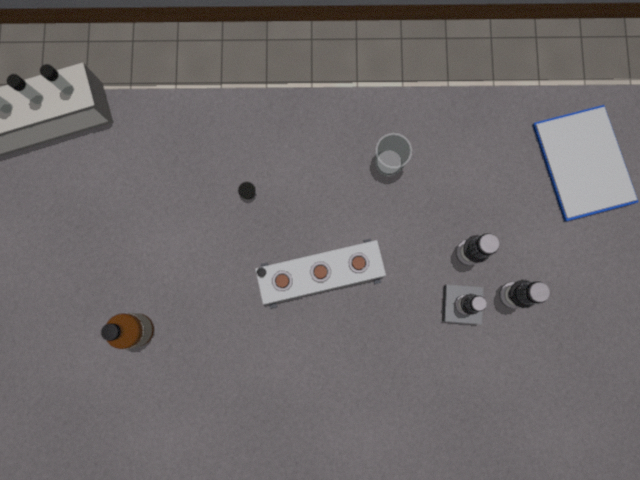

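View pics/wrist0.png

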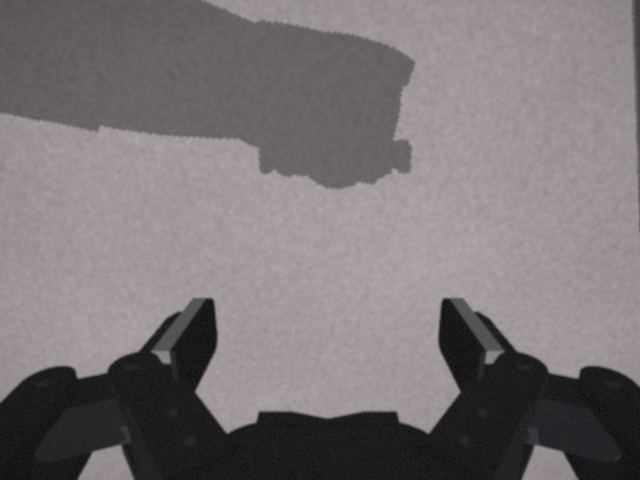

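Candidates for the gauge in the top view are the upright on the grey rest (472,304), the tall one at (480,248) and the tall one at (530,293). In the scene view they are at (150,262), (165,295) and (100,285). The one on the rest is also the smallest. Next I measure everything and check it in a crop.

Run:
```python
from h import *
import pickle
T=pickle.load(open('top0.pkl','rb'));S=pickle.load(open('scene0.pkl','rb'))
for nm,d in (('top',T),('scene',S)):
    im=d['frame']; hsv=cv2.cvtColor(im,cv2.COLOR_RGB2HSV)
    m=cv2.inRange(hsv,(0,90,40),(15,255,255))
    n,l,st,c=cv2.connectedComponentsWithStats(m)
    for i in range(1,n):
        if 40<st[i,4]<600:
            print(nm,'brown',c[i].round(1),st[i,4],onz(d,*c[i],43.5).round(1))
    m=cv2.inRange(hsv,(0,0,175),(179,40,255))
    n,l,st,c=cv2.connectedComponentsWithStats(m)
    for i in range(1,n):
        if 80<st[i,4]<9000: print(nm,'bright',c[i].round(1),st[i].tolist())
# rest in top
for (u,v) in [(446,286),(484,287),(482,325),(445,324)]: print('rest',onz(T,u,v,30).round(1))
for (u,v) in [(473,304),]: print('cap',onz(T,u,v,136).round(1))
for (u,v,h) in [(488,244,125),(538,292,125),(488,244,150),(538,292,150)]: print('big',onz(T,u,v,h).round(1))
for u,v in [(465,252),(510,295)]: print('bigfoot',onz(T,u,v,5).round(1))
print('knob',onz(T,262,272,58).round(1))
a=T['frame'][220:350,420:570]; a=cv2.resize(a,None,fx=4,fy=4,interpolation=cv2.INTER_CUBIC)[:, :400]
b=S['frame'][225:345,70:200]; b=cv2.resize(b,None,fx=3,fy=4,interpolation=cv2.INTER_CUBIC)
h=min(len(a),len(b)); cv2.imwrite('pics/crop1.png',np.hstack([a[:h],b[:h]])[:,:,::-1])
```

```text
top brown [358.3 262.5] 113 [576.8 -87.7  43.5]
top brown [320.1 271.5] 113 [560.1 -14.7  43.5]
top brown [281.8 280.5] 120 [543.4  58.4  43.5]
top bright [69.3 97.7] [33, 68, 59, 52, 705]
top bright [379.4  84. ] [359, 83, 42, 3, 105]
top bright [334.1  84.5] [314, 84, 42, 3, 82]
top bright [585.8 161.9] [537, 108, 99, 109, 6638]
top bright [321.7 271.7] [258, 241, 127, 62, 3011]
scene brown [402.3 139.5] 513 [397.5 396.4  43.5]
scene brown [396.6 172.6] 86 [498.6 287.5  43.5]
scene brown [327.4 218.8] 48 [542.2  56.3  43.5]
scene brown [302.5 236.4] 54 [558.1 -16.5  43.5]
scene brown [275.4 256. ] 67 [574.8 -89.7  43.5]
scene bright [39.6  6.4] [0, 0, 84, 14, 157]
scene bright [262.4  41.8] [212, 18, 101, 49, 2583]
scene bright [74.7 86.8] [0, 55, 156, 67, 4803]
scene bright [613.2 210. ] [580, 166, 60, 80, 2100]
scene bright [298.1 241.1] [247, 203, 106, 76, 2243]
scene bright [606.8 283.3] [586, 261, 45, 39, 392]
scene bright [542.3 382.5] [453, 287, 187, 173, 6908]
scene bright [601.5 388.8] [547, 325, 93, 118, 5153]
scene bright [632.5 416. ] [620, 398, 20, 37, 406]
scene bright [550.2 439.3] [516, 407, 69, 67, 2354]
scene bright [ 56.1 458.9] [0, 420, 113, 60, 3809]
scene bright [620.1 449.4] [591, 420, 49, 60, 1817]
scene bright [446.3 459.7] [417, 433, 60, 47, 1694]
scene bright [510.2 463.8] [460, 434, 94, 46, 2271]
scene bright [589.1 468.4] [560, 448, 63, 32, 1113]
scene bright [410.6 473.6] [392, 463, 36, 17, 337]
rest [ 531.8 -256.1   30. ]
rest [ 529.5 -328.8   30. ]
rest [ 457.6 -321.5   30. ]
rest [ 459.8 -251.4   30. ]
cap [ 495.1 -278.4  136. ]
big [ 600.5 -312.5  125. ]
big [ 515.5 -395.4  125. ]
big [ 597.3 -305.2  150. ]
big [ 514.5 -385.9  150. ]
bigfoot [ 600.1 -301.7    5. ]
bigfoot [ 514.8 -386.     5. ]
knob [558.6  94.6  58. ]
```

View pics/crop1.png

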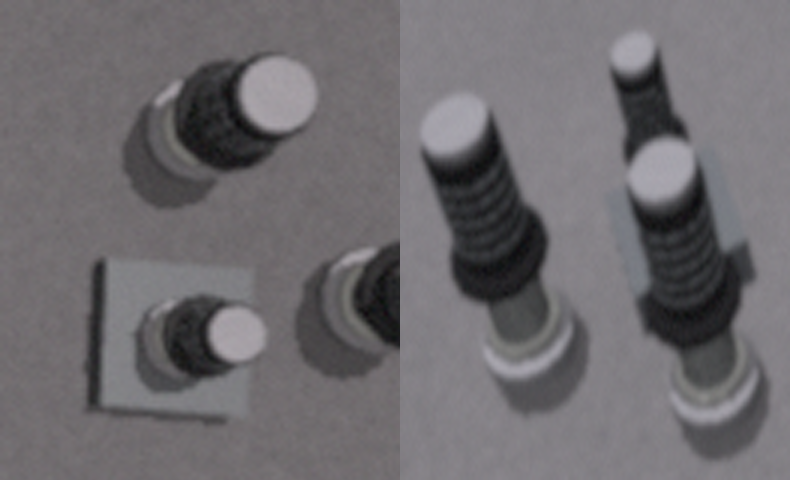

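The crop shows the gauge on the grey rest is clearly smaller than the two free-standing ones, which are about 150 mm tall. I choose the one on the rest. Next I refine its position from the caps.

Run:
```python
from h import *
import pickle
T=pickle.load(open('top0.pkl','rb'));S=pickle.load(open('scene0.pkl','rb'))
for nm,d,roi in (('top',T,(440,565,225,330)),('scene',S,(70,200,225,345))):
    g=cv2.cvtColor(d['frame'],cv2.COLOR_RGB2GRAY).astype(int)
    u0,u1,v0,v1=roi
    m=np.zeros(g.shape,np.uint8); m[v0:v1,u0:u1]=(g[v0:v1,u0:u1]>135)
    n,l,st,c=cv2.connectedComponentsWithStats(m)
    for i in range(1,n):
        if st[i,4]>15: print(nm,c[i].round(1),st[i].tolist(),'z136',onz(d,*c[i],136).round(1),'z150',onz(d,*c[i],150).round(1))
    if nm=='top':
        r=d['frame'].astype(int); print(r[290,450],r[320,440],r[330,470],r[304,474])
for x,y in [(495,-280)]:
  for z in (30,40,80,136): print(z,proj(T,(x,y,z)),proj(S,(x,y,z)))
# two-view triangulation of the cap
```

```text
top [489.4 242.9] [481, 234, 18, 18, 261] z136 [ 601.  -311.9  136. ] z150 [ 599.2 -307.7  150. ]
top [508.9 283.6] [505, 282, 8, 4, 16] z136 [ 529.8 -341.9  136. ] z150 [ 529.  -337.3  150. ]
top [539.7 291.6] [531, 283, 18, 18, 260] z136 [ 515.7 -394.3  136. ] z150 [ 515.1 -388.9  150. ]
top [479. 303.] [473, 297, 13, 13, 138] z136 [ 496.8 -288.7  136. ] z150 [ 496.5 -284.9  150. ]
[131 132 134] [109 106 108] [115 111 111] [165 158 163]
scene [146.9 236.8] [139, 232, 16, 11, 123] z136 [ 492.9 -290.4  136. ] z150 [ 509.  -292.7  150. ]
scene [ 87.1 254.9] [76, 247, 23, 16, 266] z136 [ 480.4 -386.2  136. ] z150 [ 496.8 -386.1  150. ]
scene [132.8 261.4] [126, 259, 13, 6, 29] z136 [ 536.1 -329.4  136. ] z150 [ 551.1 -330.7  150. ]
scene [156.6 267. ] [145, 260, 23, 15, 253] z136 [ 569.4 -302.   136. ] z150 [ 583.5 -304.   150. ]
scene [109.2 314.6] [96, 308, 30, 11, 102] z136 [ 621.7 -393.   136. ] z150 [ 634.6 -392.8  150. ]
scene [173.2 326.2] [160, 320, 28, 10, 90] z136 [ 692.9 -324.1  136. ] z150 [ 703.9 -325.5  150. ]
30 (np.float64(459.27254995778776), np.float64(305.2585983645204)) (np.float64(166.5382081386177), np.float64(276.20770235267855))
40 (np.float64(460.5335081971765), np.float64(305.1574842229496)) (np.float64(165.382761899923), np.float64(272.6403326633045))
80 (np.float64(465.8234828913953), np.float64(304.73328996065874)) (np.float64(160.56833561100564), np.float64(257.7760855528449))
136 (np.float64(473.9634842516083), np.float64(304.08055680565593)) (np.float64(153.26232158360543), np.float64(235.2192134815557))
```

```bash
cat >> h.py <<'E'
from scipy.spatial.transform import Rotation as Ro
def to(x,y,z,head=None):
    s=sensors.observe(); R=Ro.from_quat(s['orientation']).as_matrix()
    d=R.T@(np.array([x,y,z])-s['eef_pos'])/10
    h=np.degrees(np.arctan2(R[1,1],R[0,1]))
    o='t %.2f eef %s yhead %.2f F %s gap %.3f | shift cm %s'%(s['time'],s['eef_pos'].round(1),h,s['wrist_force'].round(2),s['finger_gap'],d.round(2))
    if head is not None: o+=' yaw %.2f'%(-((head-h+90)%180-90))
    print(o,'tilt',R[:,2].round(4))
E
python3 - <<'E'
from h import *
to(500,100,235); to(495.5,-289.5,235,45)
E
```

```text
t 0.15 eef [152.8 579.9 230.7] yhead 75.23 F [0.27 0.08 0.79] gap 0.999 | shift cm [-45.8  -37.56  -0.4 ] tilt [-5.e-04 -9.e-04 -1.e+00]
t 0.15 eef [152.8 579.9 230.7] yhead 75.23 F [0.27 0.08 0.79] gap 0.999 | shift cm [-55.3  -75.34  -0.37] yaw 30.23 tilt [-5.e-04 -9.e-04 -1.e+00]
```

Call:
apply_moves(increments=[[8.5,[-45.8,-37.6,-0.5],30],[8.5,[-45.8,-37.6,-0.5],30],[8.5,[-45.8,-37.6,-0.5],30],[8.5,[-45.8,-37.6,-0.5],30],[8.5,[-45.8,-37.6,-0.5],30],[8.5,[-45.8,-37.6,-0.5],30],[8.5,[-45.8,-37.6,-0.5],30],[8.5,[-45.8,-37.6,-0.5],30],[8.5,[-45.8,-37.6,-0.5],30],[8.5,[-45.8,-37.6,-0.5],30],[8.5,[-45.8,-37.6,-0.5],30],[8.5,[-45.8,-37.6,-0.5],30],[8.5,[-45.8,-37.6,-0.5],30],[8.5,[-45.8,-37.6,-0.5],30]])

```text
time: 1.32
eef_pos: [495.1, 105.2, 235.9]
orientation: [0.381, 0.925, -0.0, 0.0]
wrist_force: [0.8, 1.6, -0.1]
finger_gap: 0.993
```

Run:
```python
from h import *
d=grab('wrist','w1.png')
to(495.5,-289.5,240,45)
for z,n in ((43.5,'p'),):
  for p in [(543,57.5),(559.1,-15.5),(575.8,-88.5)]: print(proj(d,(*p,z)))
hsv=cv2.cvtColor(d['frame'],cv2.COLOR_RGB2HSV)
m=cv2.inRange(hsv,(0,90,40),(15,255,255))
n,l,st,c=cv2.connectedComponentsWithStats(m)
for i in range(1,n):
    if 40<st[i,4]: print('brown',c[i].round(1),st[i,4],onz(d,*c[i],43.5).round(1))
```

```text
t 1.37 eef [498.8  99.8 235. ] yhead 44.98 F [-0.33 -6.81 -0.47] gap 0.992 | shift cm [-27.31 -27.74  -0.36] yaw -0.02 tilt [ 0.0011 -0.0035 -1.    ]
(np.float64(326.22123167012745), np.float64(276.6340988494352))
(np.float64(285.91232742413825), np.float64(334.87145899017236))
(np.float64(249.63776568285653), np.float64(388.2391396140834))
brown [327.  279.5] 326 [545.7  56.   43.5]
brown [287.1 338.6] 281 [562.8 -17.7  43.5]
brown [250.5 391.7] 236 [579.3 -91.   43.5]
```

View pics/w1.png

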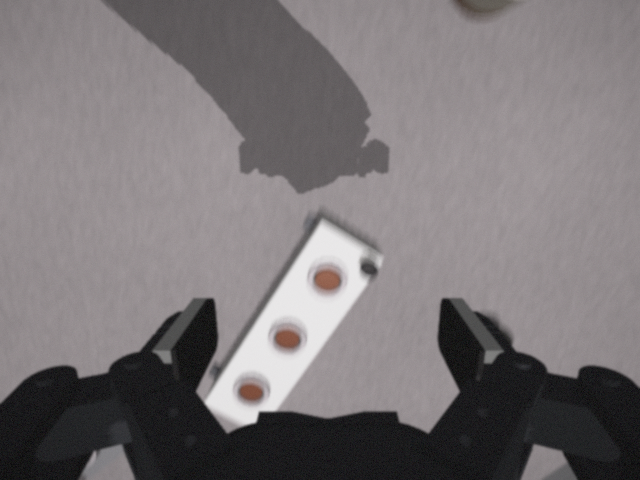

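The rack shows at (327,279), (287,338) and (250,391), with the knob at (370,268), next to the first plug. Now I go above the gauge.

Call:
apply_moves(increments=[[8.5,[-27.3,-27.7,-0.4],0],[8.5,[-27.3,-27.7,-0.4],0],[8.5,[-27.3,-27.7,-0.4],0],[8.5,[-27.3,-27.7,-0.4],0],[8.5,[-27.3,-27.7,-0.4],0],[8.5,[-27.3,-27.7,-0.4],0],[8.5,[-27.3,-27.7,-0.4],0],[8.5,[-27.3,-27.7,-0.4],0],[8.5,[-27.3,-27.7,-0.4],0],[8.5,[-27.3,-27.7,-0.4],0],[8.5,[-27.3,-27.7,-0.4],0],[8.5,[-27.3,-27.7,-0.4],0],[8.5,[-27.3,-27.7,-0.4],0],[8.5,[-27.3,-27.7,-0.4],0]])

```text
time: 2.53
eef_pos: [495.9, -288.0, 240.5]
orientation: [0.382, 0.924, -0.001, 0.001]
wrist_force: [0.2, 0.5, -0.3]
finger_gap: 0.998
```

Run:
```python
from h import *
d=grab('wrist','w2.png')
to(495.5,-289.5,90,45)
print(proj(d,(495.5,-289.5,136)),proj(d,(495.5,-289.5,30)))
```

```text
t 2.58 eef [ 496.  -287.9  240.6] yhead 45.06 F [0.03 1.26 0.09] gap 0.994 | shift cm [-0.03 -0.12 15.06] yaw 0.06 tilt [ 0.0013 -0.0035 -1.    ]
(np.float64(324.03229724649725), np.float64(235.1924425360391)) (np.float64(325.0235280139085), np.float64(203.49808086213068))
```

View pics/w2.png

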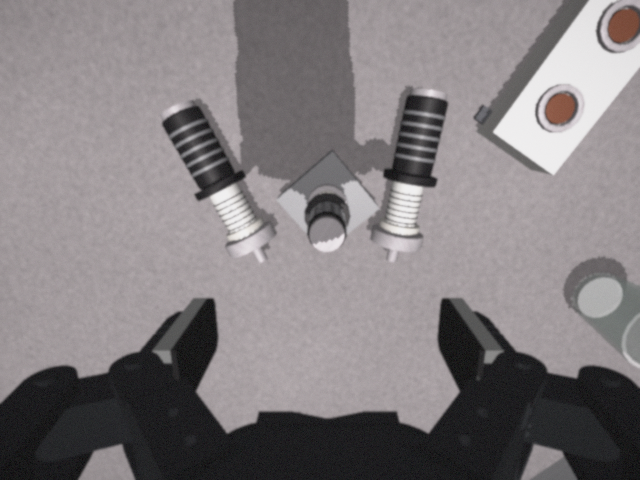

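The rest-gauge's cap is at (327,235), and the prediction was (324,235). The two larger gauges look as if they are lying down in this view, so I check the other cameras.

Run:
```python
from h import *
d=grab('wrist')
for n in ((599,-304),(515,-387)):
  print([tuple(np.round(proj(d,(*n,z)))) for z in (0,160)])
S=grab('scene');T=grab('top')
a=S['frame'][180:380,20:240];b=T['frame'][200:340,400:600]
a=cv2.resize(a,(396,360));b=cv2.resize(b,(400,280)); b=np.vstack([b,np.zeros((80,400,3),np.uint8)])
cv2.imwrite('pics/c2.png',np.hstack([a,b])[:,:,::-1])
```

```text
[(np.float64(383.0), np.float64(273.0)), (np.float64(416.0), np.float64(362.0))]
[(np.float64(275.0), np.float64(272.0)), (np.float64(243.0), np.float64(361.0))]
```

View pics/c2.png

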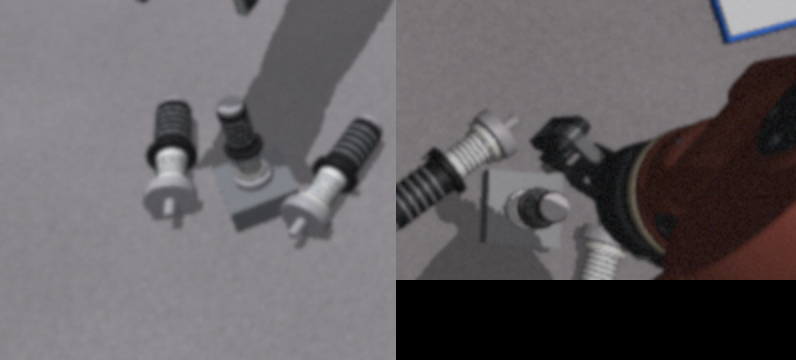

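Both larger gauges have tipped over by themselves. The gripper never went below 230 mm near them, so I didn't cause it. I check that they are at rest and clear of the grasp.

Run:
```python
from h import *
d=grab('wrist','w3.png')
a=cv2.imread('pics/w2.png').astype(int);b=cv2.imread('pics/w3.png').astype(int)
print('diff',abs(a-b).max(2)[60:300,130:480].mean(), (abs(a-b).max(2)[60:300,130:480]>40).sum())
for n,u,v in (('Rfoot',397,240),('Rfootright',423,240),('Rfootleft',372,235),('Rpin',391,260),('Rcoll',410,180),('Rcap',430,92),('Lfootl',228,250),('Lfootr',273,232),('Lpin',264,258),('Lcap',180,107),('Lcollr',243,180)): print(n,onz(d,u,v,25).round(0))
```

```text
diff 3.4383690476190476 4
Rfoot [ 573. -266.   25.]
Rfootright [ 591. -248.   25.]
Rfootleft [ 552. -280.   25.]
Rpin [ 584. -285.   25.]
Rcoll [ 537. -218.   25.]
Rcap [ 491. -153.   25.]
Lfootl [ 461. -393.   25.]
Lfootr [ 480. -347.   25.]
Lpin [ 492. -374.   25.]
Lcap [ 342. -320.   25.]
Lcollr [ 425. -330.   25.]
```

They are at rest and low (under 60 mm), while the fingertips will stay at 90 mm. I descend.

Call:
apply_moves(increments=[[8.5,[0,-0.1,4],0],[8.5,[0,-0.1,8],0],[8.5,[0,-0.1,11],0],[8.5,[0,-0.1,13],0],[8.5,[0,-0.1,14.5],0],[8.5,[0,-0.1,15],0],[8.5,[0,-0.1,15],0],[8.5,[0,-0.1,15],0]])

```text
time: 3.45
eef_pos: [495.8, -289.8, 91.5]
orientation: [0.382, 0.924, -0.002, 0.002]
wrist_force: [0.6, 0.1, 1.0]
finger_gap: 0.993
```

Run:
```python
from h import *
to(495.5,-289.5,90,45)
d=grab('wrist','w4.png')
```

```text
t 3.45 eef [ 495.8 -289.8   91.5] yhead 45.05 F [0.65 0.15 1.  ] gap 0.993 | shift cm [0.04 0.   0.15] yaw 0.05 tilt [ 0.002  -0.0043 -1.    ]
```

View pics/w4.png

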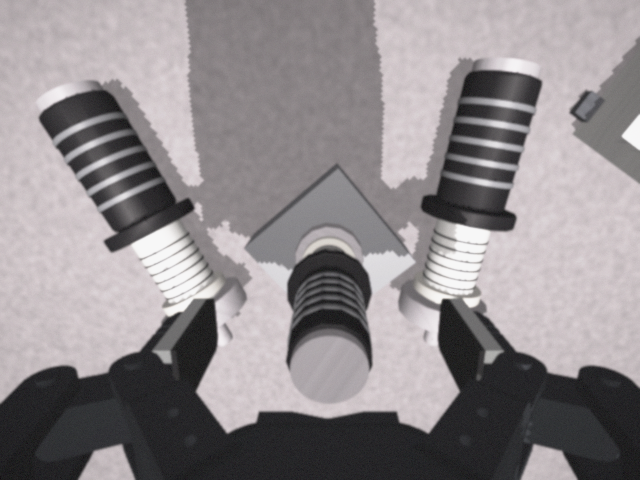

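Run:
```python
from h import *
d=grab('wrist')
print(onz(d,329,366,136).round(1), onz(d,330,246,40).round(1)); to(495.5,-289.5,90,45)
```

```text
[ 495.7 -287.7  136. ] [ 491.7 -282.5   40. ]
t 3.55 eef [ 496.2 -290.3   92.3] yhead 45.04 F [-0.07  0.07 -0.06] gap 0.993 | shift cm [0.11 0.01 0.23] yaw 0.04 tilt [ 0.0031 -0.0053 -1.    ]
```

Call:
apply_moves(force=40, increments=[[4,[0,0,0.1],0],[2,[0,0,0.1],0],[2,[0,0,0.1],0],[2,[0,0,0.1],0],[2,[0,0,0.1],0],[2,[0,0,0.1],0],[2,[0,0,0.1],0],[2,[0,0,0.1],0]])

```text
time: 4.22
eef_pos: [496.5, -290.3, 91.6]
orientation: [0.382, 0.924, -0.002, 0.003]
wrist_force: [0.9, 1.9, 2.9]
finger_gap: 0.321
```

Run:
```python
from h import *
to(495.5,-289.5,90,45)
d=grab('wrist','w5.png')
```

```text
t 4.22 eef [ 496.5 -290.3   91.6] yhead 45.05 F [0.92 1.92 2.9 ] gap 0.321 | shift cm [ 0.13 -0.01  0.16] yaw 0.05 tilt [ 0.0037 -0.0054 -1.    ]
```

View pics/w5.png

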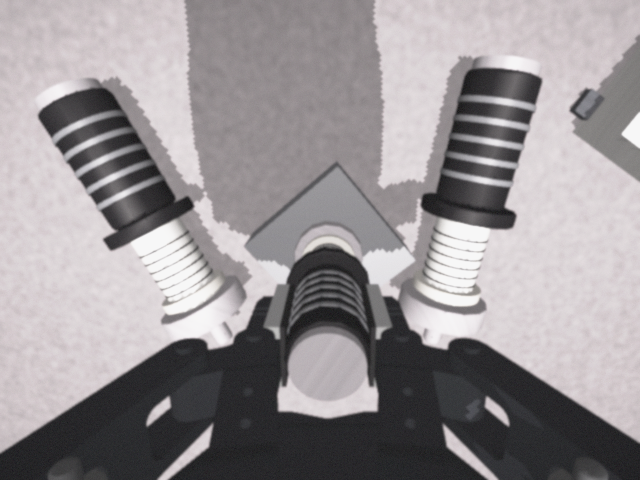

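The grip is good: opening is about 27.5 mm and the gauge is upright between the pads. I lift it and go over plug 1.

Call:
apply_moves(increments=[[2,[0,0,-2],0],[2,[0,0,-5],0],[2,[0,0,-9],0],[2,[0,0,-11],0],[2,[0,0,-11],0],[2,[0,0,-11],0]])

```text
time: 4.77
eef_pos: [496.0, -289.8, 200.6]
orientation: [0.382, 0.924, -0.002, 0.002]
wrist_force: [0.0, -0.2, -8.8]
finger_gap: 0.314
```

Run:
```python
from h import *
to(542.8,57.4,180,45)
d=grab('wrist','w6.png')
```

```text
t 4.77 eef [ 496.  -289.8  200.6] yhead 45.04 F [ 0.04 -0.18 -8.79] gap 0.314 | shift cm [21.23 27.88  1.89] yaw 0.04 tilt [ 0.0031 -0.0053 -1.    ]
```

View pics/w6.png

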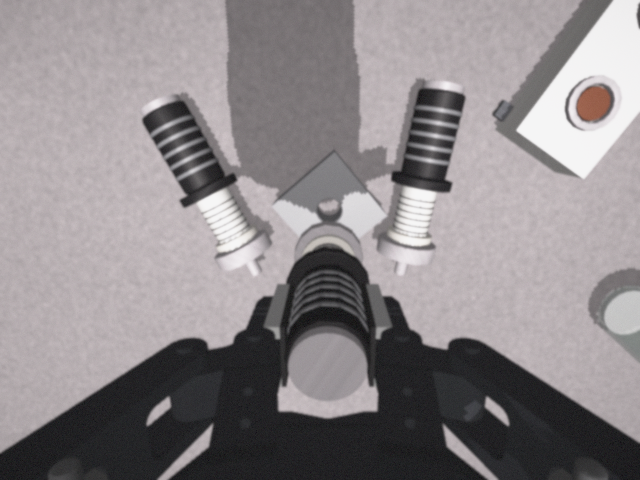

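Run:
```python
from h import *
d=grab('wrist'); s=sensors.observe(); e=s['eef_pos']; R=Ro.from_quat(s['orientation']).as_matrix()
g=cv2.cvtColor(d['frame'],cv2.COLOR_RGB2GRAY)
m=(g>110).astype(np.uint8); m[:325]=0;m[405:]=0;m[:,:285]=0;m[:,372:]=0
n,l,st,c=cv2.connectedComponentsWithStats(m)
for i in range(1,n):
    if st[i,4]>500:
        cs,_=cv2.findContours((l==i).astype(np.uint8),0,1); print('cap',c[i],cv2.fitEllipse(cs[0]))
        P=onz(d,*c[i],e[2]+44.4); print((R.T@(P-e)).round(1))
# predicted foot-top outline and rim for axis offset tx
foot=e[2]-61.6
for tx in (-2,0,2):
    A=e+R[:,0]*tx
    pts=[proj(d,(A[0]+19*np.cos(a),A[1]+19*np.sin(a),z)) for z in (foot+10,foot) for a in np.linspace(0,6.28,40)]
    p=np.array(pts); print(tx,'foot top: u',p[:40,0].min().round(1),p[:40,0].max().round(1),'v',p[:40,1].min().round(1),'bottom v',p[40:,1].min().round(1), 'cap',np.round(proj(d,(A[0],A[1],e[2]+44.4)),1))
cr=d['frame'][200:280,280:380]; cv2.imwrite('pics/w6c.png',cv2.resize(cr,None,fx=7,fy=7,interpolation=cv2.INTER_CUBIC)[:,:,::-1])
```

```text
cap [327.4313615  372.16093897] ((327.4620056152344, 373.0013122558594), (78.41564178466797, 91.59144592285156), 92.74730682373047)
[ -1.    0.9 -44.4]
-2 foot top: u 291.2 360.3 v 230.2 bottom v 225.4 cap [324.3 375.3]
0 foot top: u 291.1 360.4 v 226.6 bottom v 221.9 cap [324.3 369.7]
2 foot top: u 291.0 360.5 v 223.0 bottom v 218.4 cap [324.2 364. ]
```

View pics/w6c.png

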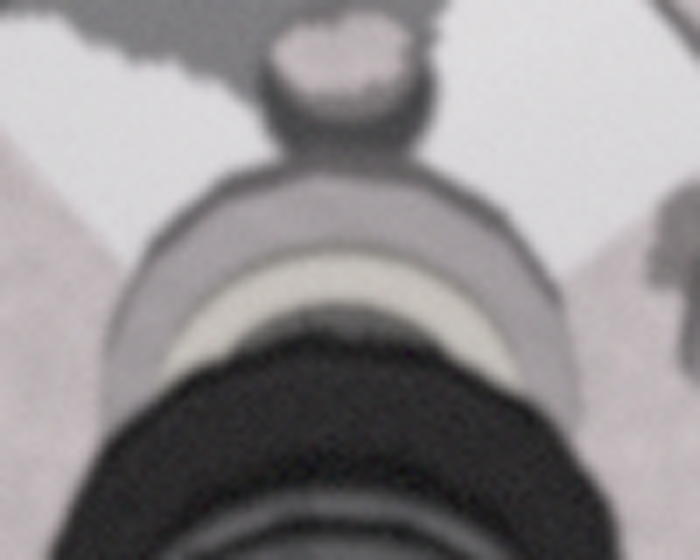

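The gauge hangs centred in the grip. The wrist camera puts its foot about 3 px to the right of where calibration predicts, and the cream ring is visible just above the foot. Now I go to hover over plug 1.

Call:
apply_moves(increments=[[2,[21.2,27.9,2],0],[2,[21.2,27.9,2],0],[2,[21.2,27.9,2],0],[2,[21.2,27.9,2],0],[2,[21.2,27.9,2],0],[2,[21.2,27.9,2],0],[2,[21.2,27.9,2],0],[2,[21.2,27.9,2],0],[2,[21.2,27.9,2],0],[2,[21.2,27.9,3],0],[2,[21.2,27.9,4],0],[2,[21.2,27.9,5],0],[2,[21.2,27.9,5],0],[2,[21.2,27.9,5],0]])

```text
time: 6.03
eef_pos: [541.0, 57.4, 145.7]
orientation: [0.383, 0.924, -0.002, -0.001]
wrist_force: [-0.0, -0.6, -7.2]
finger_gap: 0.318
```

Run:
```python
from h import *
to(542.8,57.4,150,45)
d=grab('wrist','w7.png')
hsv=cv2.cvtColor(d['frame'],cv2.COLOR_RGB2HSV)
m=cv2.inRange(hsv,(0,90,40),(15,255,255))
n,l,st,c=cv2.connectedComponentsWithStats(m)
for i in range(1,n):
    if 40<st[i,4]: print('brown',c[i].round(1),st[i].tolist(),onz(d,*c[i],43.5).round(1))
S=grab('scene','s7.png')
```

```text
t 6.03 eef [541.   57.4 145.7] yhead 44.95 F [-0.04 -0.58 -7.21] gap 0.318 | shift cm [-0.12  0.13 -0.43] yaw -0.05 tilt [-0.0029 -0.0021 -1.    ]
brown [332.8 221.6] [319, 218, 27, 10, 121] [537.2  67.3  43.5]
```

View pics/w7.png

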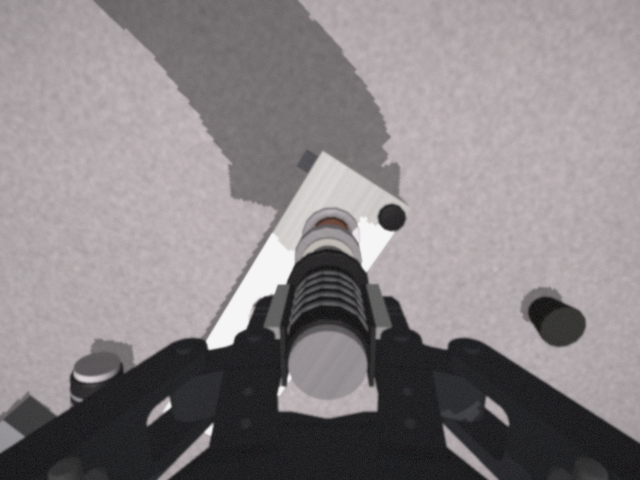

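View pics/s7.png

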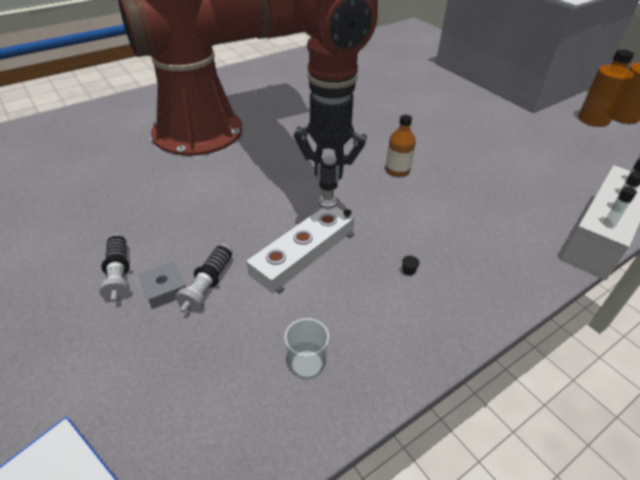

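Run:
```python
from h import *
d=grab('wrist'); s=sensors.observe(); e=s['eef_pos']; R=Ro.from_quat(s['orientation']).as_matrix()
def circ(X,r): 
    p=np.array([proj(d,(X[0]+r*np.cos(a),X[1]+r*np.sin(a),X[2])) for a in np.linspace(0,6.283,181)]); return 'u %.1f..%.1f v %.1f..%.1f'%(p[:,0].min(),p[:,0].max(),p[:,1].min(),p[:,1].max())
ax=R[:,2]
F=e+ax*61.6
print(e.round(1),'foot',F.round(1),'foot top',circ(F-ax*10,19),'foot bot',circ(F,19))
for h in (44,):
    Q=F.copy(); 
    for z in (41,44,48): 
        Q=np.array([F[0],F[1],z]); print('collar if centred',z,circ(Q,20),circ(Q,14))
    Q[2]=43.5; print('plug',circ(Q,12.5))
# pixel scale per mm
for v in (R[:,0],R[:,1]): print(np.array(proj(d,Q+v))-np.array(proj(d,Q)))
cr=d['frame'][190:275,280:400]; cv2.imwrite('pics/w7c.png',cv2.resize(cr,None,fx=6.5,fy=6.5,interpolation=cv2.INTER_CUBIC)[:,:,::-1])
```

```text
[542.4  57.5 147.9] foot [542.4  57.4  86.3] foot top u 291.3..360.9 v 228.6..293.9 foot bot u 292.9..359.4 v 223.8..286.6
collar if centred 41 u 297.2..355.5 v 205.2..261.2 u 306.0..346.8 v 213.9..253.1
collar if centred 44 u 296.9..355.8 v 206.2..262.7 u 305.7..347.0 v 215.0..254.5
collar if centred 48 u 296.4..356.3 v 207.4..264.8 u 305.4..347.3 v 216.4..256.5
plug u 308.0..344.7 v 217.0..252.2
[-0.00173366 -1.41286011]
[ 1.47011860e+00 -8.73816282e-04]
```

View pics/w7c.png

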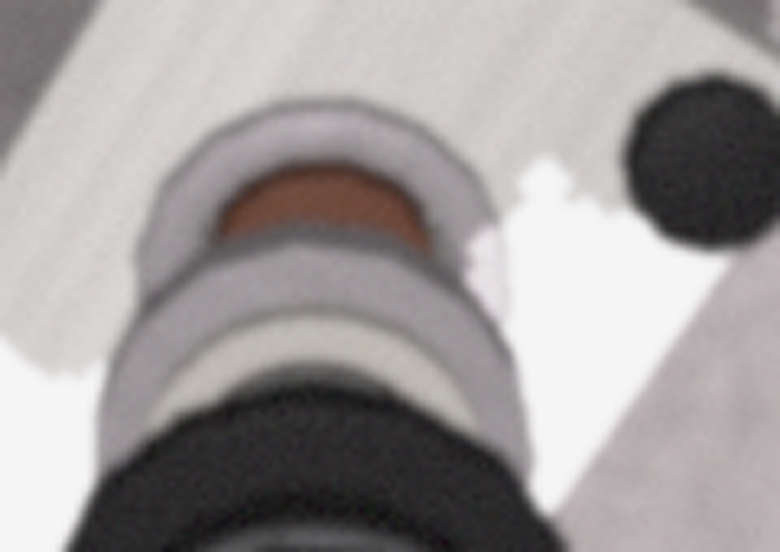

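The foot centre is at u≈328.3 and the collar centre at u≈329.7. The back edge of the collar is at v≈205, as expected for a centred gauge. So the shift needed is about 1 mm along tool +y, which puts plug 1 at (543.1, 58.2), and the top view gave (543.4, 58.4). I correct and go down to just above pin contact.

Run:
```python
from h import *
to(543.1,58.2,122,45)
```

```text
t 6.18 eef [542.4  57.5 147.9] yhead 44.98 F [ 0.2   0.31 -8.52] gap 0.318 | shift cm [0.   0.1  2.59] yaw -0.02 tilt [ 8.0e-04 -2.4e-03 -1.0e+00]
```

Call:
apply_moves(increments=[[2,[0,0.1,0.5],0],[2,[0,0.1,1.2],0],[2,[0,0.1,1.8],0],[2,[0,0.1,2.3],0],[2,[0,0.1,2.6],0],[2,[0,0.1,2.6],0],[2,[0,0.1,2.6],0],[2,[0,0.1,2.6],0]])

```text
time: 6.85
eef_pos: [543.2, 58.2, 122.1]
orientation: [0.383, 0.924, -0.001, 0.001]
wrist_force: [0.0, -0.1, -7.8]
finger_gap: 0.319
```

Run:
```python
from h import *
to(543.1,58.2,112,45)
```

```text
t 6.85 eef [543.2  58.2 122.1] yhead 44.98 F [ 0.03 -0.08 -7.84] gap 0.319 | shift cm [ 0.01 -0.01  1.01] yaw -0.02 tilt [ 0.0011 -0.0024 -1.    ]
```

Call:
apply_moves(increments=[[2,[0,0,0.2],0],[2,[0,0,0.4],0],[2,[0,0,0.6],0],[2,[0,0,0.8],0],[2,[0,0,0.9],0],[2,[0,0,1.0],0],[2,[0,0,1.0],0]])

```text
time: 7.43
eef_pos: [543.5, 58.1, 112.3]
orientation: [0.383, 0.924, -0.001, 0.001]
wrist_force: [1.8, 0.1, -3.8]
finger_gap: 0.316
```

Call:
apply_moves(increments=[[2,[0,0,0.1],0],[2,[0,0,0.15],0],[2,[0,0,0.15],0]])

```text
time: 7.68
eef_pos: [543.6, 58.1, 110.8]
orientation: [0.383, 0.924, -0.001, 0.001]
wrist_force: [0.7, -0.3, -4.1]
finger_gap: 0.319
```

Call:
apply_moves(increments=[[2,[0,0,0.05],0],[2,[0,0,0.1],0],[2,[0,0,0.1],0]])

```text
time: 7.93
eef_pos: [543.6, 58.1, 109.8]
orientation: [0.383, 0.924, -0.001, 0.001]
wrist_force: [1.0, 0.9, -3.7]
finger_gap: 0.312
```

Call:
apply_moves(increments=[[2,[0,0,0.05],0],[2,[0,0,0.1],0],[2,[0,0,0.1],0]])

```text
time: 8.18
eef_pos: [543.6, 58.1, 108.8]
orientation: [0.383, 0.924, -0.001, 0.001]
wrist_force: [0.4, -0.1, -3.2]
finger_gap: 0.315
```

Call:
apply_moves(increments=[[2,[0,0,0.05],0],[2,[0,0,0.1],0],[2,[0,0,0.1],0]])

```text
time: 8.43
eef_pos: [543.7, 58.1, 107.7]
orientation: [0.383, 0.924, -0.001, 0.001]
wrist_force: [0.1, -0.1, -3.3]
finger_gap: 0.318
```

Call:
apply_moves(increments=[[2,[-0.0,0,0.05],0],[2,[0,0,0.1],0],[2,[0,0,0.1],0]])

```text
time: 8.68
eef_pos: [543.7, 58.1, 106.6]
orientation: [0.383, 0.924, -0.001, 0.001]
wrist_force: [0.1, -0.7, -2.6]
finger_gap: 0.315
```

Run:
```python
from h import *
to(543.1,58.2,105,45)
d=grab('wrist')
cr=d['frame'][190:275,280:400]; cv2.imwrite('pics/w8c.png',cv2.resize(cr,None,fx=6.5,fy=6.5,interpolation=cv2.INTER_CUBIC)[:,:,::-1])
to(543.1,58.2,105,45)
```

```text
t 8.68 eef [543.7  58.1 106.6] yhead 44.98 F [ 0.09 -0.68 -2.61] gap 0.315 | shift cm [ 0.05 -0.03  0.16] yaw -0.02 tilt [ 0.0021 -0.0025 -1.    ]
t 8.73 eef [543.7  58.1 106.7] yhead 44.98 F [ 1.5  -0.53 -2.29] gap 0.318 | shift cm [ 0.05 -0.03  0.17] yaw -0.02 tilt [ 0.0021 -0.0025 -1.    ]
```

View pics/w8c.png

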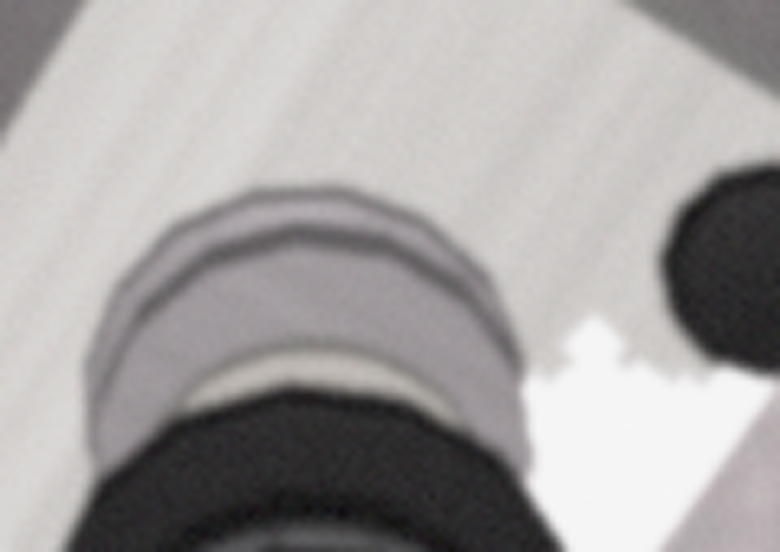

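```bash
cat >> h.py <<'E'
def pred(d,foff=61.6,zs=(41,43,45,47)):
    s=sensors.observe(); e=s['eef_pos']; R=Ro.from_quat(s['orientation']).as_matrix(); ax=R[:,2]; F=e+ax*foff
    def circ(X,r):
        p=np.array([proj(d,(X[0]+r*np.cos(a),X[1]+r*np.sin(a),X[2])) for a in np.linspace(0,6.283,181)]); return 'u %.1f..%.1f (%.1f) v %.1f..%.1f'%(p[:,0].min(),p[:,0].max(),p[:,0].min()/2+p[:,0].max()/2,p[:,1].min(),p[:,1].max())
    print('foot z %.1f'%F[2],'top',circ(F-ax*10,19),'bot',circ(F,19))
    for z in zs: print('collar',z,circ([F[0],F[1],z],20))
E
python3 - <<'E'
from h import *
d=grab('wrist')
pred(d)
to(543.1,58.2,105,45)
E
```

```text
foot z 45.2 top u 290.8..360.3 (325.5) v 228.2..293.4 bot u 292.4..358.8 (325.6) v 223.4..286.1
collar 41 u 291.3..360.0 (325.6) v 219.9..284.8
collar 43 u 291.0..360.3 (325.6) v 220.7..286.2
collar 45 u 290.7..360.5 (325.6) v 221.6..287.6
collar 47 u 290.3..360.8 (325.6) v 222.5..289.0
t 8.78 eef [543.7  58.1 106.8] yhead 44.98 F [ 0.13  0.05 -3.37] gap 0.317 | shift cm [ 0.05 -0.03  0.18] yaw -0.02 tilt [ 0.0022 -0.0025 -1.    ]
```

The wrist crop shows the ring risen, with the collar's centre about 0.5 mm from the foot's. I correct with a 0.6 mm sideways move and continue down.

Call:
apply_moves(increments=[[2,[0.06,-0.03,0.05],0],[2,[0.06,-0.03,0.1],0],[2,[0.06,-0.03,0.1],0]])

```text
time: 9.03
eef_pos: [543.5, 58.1, 106.3]
orientation: [0.383, 0.924, -0.001, 0.002]
wrist_force: [1.4, -0.4, 1.6]
finger_gap: 0.317
```

Call:
apply_moves(increments=[[2,[0.02,0,0.05],0],[2,[0.02,0,0.1],0],[2,[0.02,0,0.1],0]])

```text
time: 9.28
eef_pos: [543.8, 58.1, 106.3]
orientation: [0.383, 0.924, -0.001, 0.003]
wrist_force: [-0.5, -2.2, 6.7]
finger_gap: 0.318
```

Call:
apply_moves(increments=[[2,[0,0,-0.02],0],[2,[0,0,-0.02],0]])

```text
time: 9.45
eef_pos: [543.6, 58.1, 106.4]
orientation: [0.383, 0.924, -0.001, 0.003]
wrist_force: [0.6, -0.8, 1.8]
finger_gap: 0.313
```

Run:
```python
from h import *
to(543.1,58.2,105,45)
```

```text
t 9.45 eef [543.6  58.1 106.4] yhead 44.97 F [ 0.62 -0.83  1.83] gap 0.313 | shift cm [ 0.04 -0.03  0.13] yaw -0.03 tilt [ 0.0042 -0.0033 -1.    ]
```

Call:
apply_moves(increments=[[2,[0,0,0.01],0],[2,[0,0,0.01],0],[2,[0,0,0.01],0],[2,[0,0,0.01],0],[2,[0,0,0.01],0],[2,[0,0,0.01],0],[2,[0,0,0.01],0]])

```text
time: 10.03
eef_pos: [543.7, 58.1, 106.3]
orientation: [0.383, 0.924, -0.001, 0.003]
wrist_force: [1.0, -0.9, 3.1]
finger_gap: 0.317
```

Run:
```python
from h import *
to(543.1,58.2,105,45)
d=grab('wrist')
cr=d['frame'][190:275,280:400]; cv2.imwrite('pics/w9c.png',cv2.resize(cr,None,fx=6.5,fy=6.5,interpolation=cv2.INTER_CUBIC)[:,:,::-1])
d=grab('scene')
cr=d['frame'][160:250,270:390]; cv2.imwrite('pics/s9c.png',cv2.resize(cr,None,fx=6,fy=6,interpolation=cv2.INTER_CUBIC)[:,:,::-1])
to(543.1,58.2,105,45)
```

```text
t 10.03 eef [543.7  58.1 106.3] yhead 44.97 F [ 1.   -0.87  3.07] gap 0.317 | shift cm [ 0.05 -0.04  0.13] yaw -0.03 tilt [ 0.0043 -0.0033 -1.    ]
t 10.13 eef [543.7  58.1 106.3] yhead 44.97 F [ 0.11 -0.35  1.12] gap 0.317 | shift cm [ 0.05 -0.03  0.13] yaw -0.03 tilt [ 0.0042 -0.0033 -1.    ]
```

View pics/w9c.png

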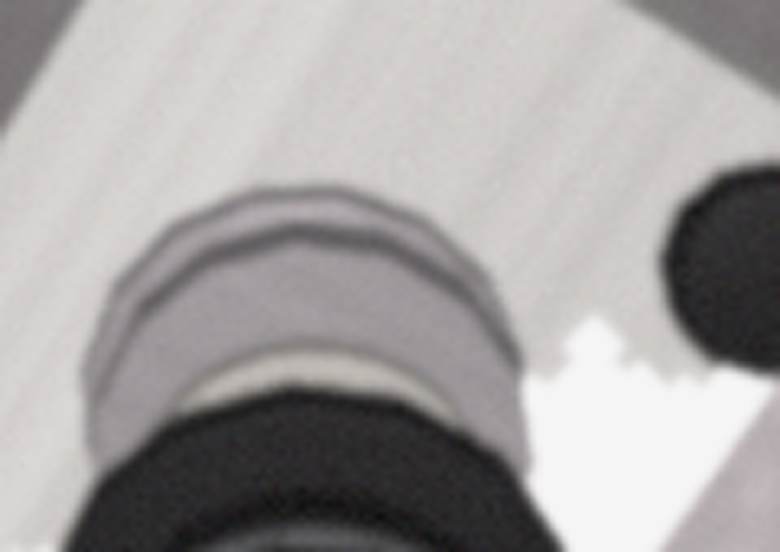

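View pics/s9c.png

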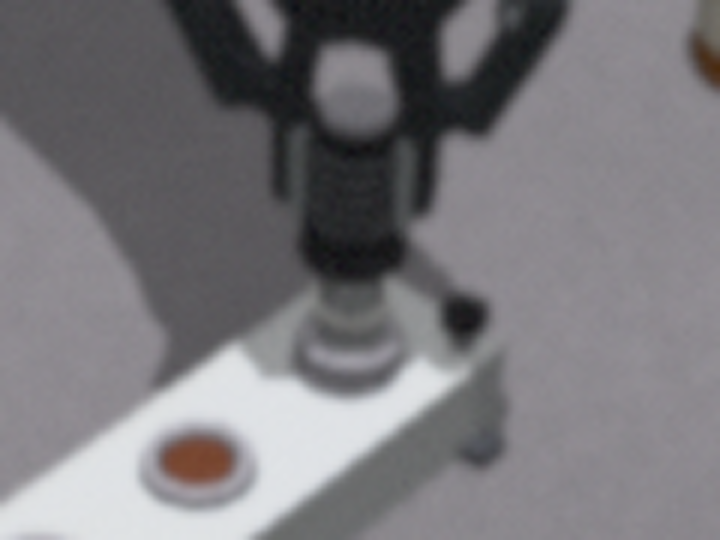

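Plug 1 is sound. Its pin force was about 5 N, the ring rose by about 10 mm, and the gauge was held for over half a second at a light collar load. I lift and move to plug 2.

Call:
apply_moves(increments=[[2,[0,0,-0.3],0],[2,[0,0,-1.5],0],[2,[0,0,-2.8],0],[2,[0,0,-3.2],0],[2,[0,0,-3.2],0]])

```text
time: 10.55
eef_pos: [544.3, 58.2, 140.0]
orientation: [0.383, 0.924, -0.0, 0.004]
wrist_force: [0.5, 0.6, -7.2]
finger_gap: 0.315
```

Run:
```python
from h import *
to(559.6,-14.9,138,45)
```

```text
t 10.55 eef [544.3  58.2 140. ] yhead 44.98 F [ 0.48  0.64 -7.24] gap 0.315 | shift cm [-6.25 -4.08  0.24] yaw -0.02 tilt [ 0.0063 -0.0035 -1.    ]
```

Call:
apply_moves(increments=[[2,[-3.1,-2.0,0],0],[2,[-6.2,-4.1,0],0],[2,[-6.2,-4.1,0],0],[2,[-6.2,-4.1,0.1],0],[2,[-6.2,-4.1,0.2],0],[2,[-6.2,-4.1,0.2],0]])

```text
time: 11.05
eef_pos: [558.5, -13.9, 137.6]
orientation: [0.383, 0.924, -0.0, 0.003]
wrist_force: [-0.4, -0.0, -8.0]
finger_gap: 0.318
```

Run:
```python
from h import *
to(559.6,-14.9,122,45)
d=grab('wrist'); pred(d)
cr=d['frame'][190:275,280:400]; cv2.imwrite('pics/w10c.png',cv2.resize(cr,None,fx=6.5,fy=6.5,interpolation=cv2.INTER_CUBIC)[:,:,::-1])
to(559.6,-14.9,122,45)
```

```text
t 11.05 eef [558.5 -13.9 137.6] yhead 45.01 F [-0.44 -0.04 -7.97] gap 0.318 | shift cm [-0.14  0.01  1.56] yaw 0.01 tilt [ 0.0049 -0.0028 -1.    ]
foot z 76.2 top u 291.1..360.7 (325.9) v 228.3..293.5 bot u 292.7..359.2 (325.9) v 223.5..286.2
collar 41 u 295.7..356.2 (326.0) v 208.0..265.9
collar 43 u 295.5..356.5 (326.0) v 208.7..267.0
collar 45 u 295.2..356.7 (326.0) v 209.4..268.1
collar 47 u 295.0..356.9 (326.0) v 210.1..269.2
t 11.10 eef [558.6 -13.8 137.8] yhead 45.03 F [-0.67 -0.07 -8.28] gap 0.316 | shift cm [-0.14 -0.01  1.58] yaw 0.03 tilt [ 0.0052 -0.003  -1.    ]
```

View pics/w10c.png

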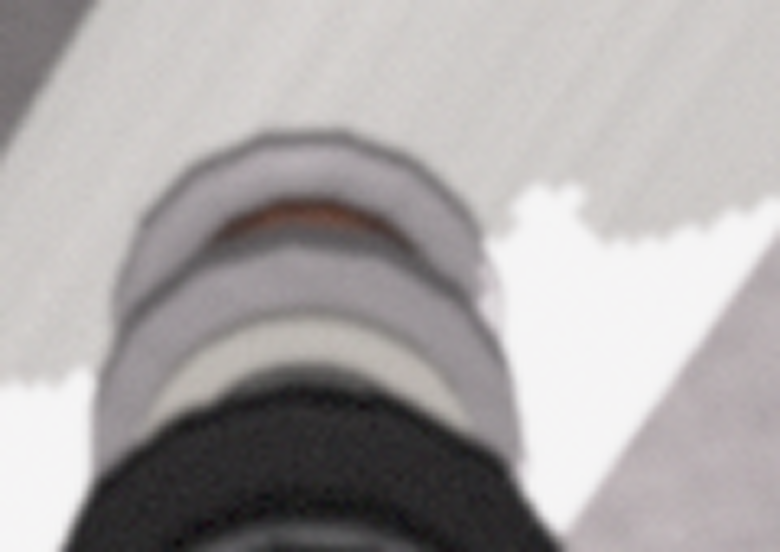

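Laterally the foot and collar coincide (u≈327.4). The collar's back edge at v≈210 asks for about 1 mm along tool −x, and the coordinates say the same. Descending.

Call:
apply_moves(increments=[[2,[-0.11,0,0.4],0],[2,[-0.11,0,0.9],0],[2,[-0.11,0,1.3],0],[2,[-0.11,0,1.6],0],[2,[-0.11,0,1.6],0],[2,[-0.11,0,1.6],0]])

```text
time: 11.6
eef_pos: [559.2, -14.4, 121.5]
orientation: [0.382, 0.924, -0.0, 0.003]
wrist_force: [0.7, -0.3, -7.6]
finger_gap: 0.316
```

Call:
apply_moves(increments=[[2,[0,0,0.2],0],[2,[0,0,0.4],0],[2,[0,0,0.6],0],[2,[0,0,0.8],0],[2,[0,0,1.0],0],[2,[0,0,1.0],0],[2,[0,0,1.0],0]])

```text
time: 12.18
eef_pos: [559.3, -14.5, 111.4]
orientation: [0.382, 0.924, -0.0, 0.003]
wrist_force: [0.5, -0.3, -7.0]
finger_gap: 0.315
```

Run:
```python
from h import *
to(559.6,-14.9,109,45)
```

```text
t 12.18 eef [559.3 -14.5 111.4] yhead 45.03 F [ 0.49 -0.28 -6.97] gap 0.315 | shift cm [-0.05 -0.01  0.24] yaw 0.03 tilt [ 0.0046 -0.0028 -1.    ]
```

Call:
apply_moves(increments=[[2,[-0.02,0,0.05],0],[2,[-0.02,0,0.1],0],[2,[-0.02,0,0.1],0]])

```text
time: 12.43
eef_pos: [559.4, -14.6, 110.4]
orientation: [0.382, 0.924, -0.0, 0.003]
wrist_force: [0.6, 0.6, -6.5]
finger_gap: 0.316
```

Call:
apply_moves(increments=[[2,[-0.02,0,0.05],0],[2,[-0.02,0,0.1],0],[2,[-0.02,0,0.1],0]])

```text
time: 12.68
eef_pos: [559.4, -14.7, 109.3]
orientation: [0.382, 0.924, -0.0, 0.003]
wrist_force: [-0.4, -0.3, -6.0]
finger_gap: 0.315
```

Call:
apply_moves(increments=[[2,[0,0,0.05],0],[2,[0,0,0.1],0],[2,[0,0,0.1],0]])

```text
time: 12.93
eef_pos: [559.6, -14.8, 108.7]
orientation: [0.382, 0.924, -0.0, 0.003]
wrist_force: [-1.7, -0.0, -2.8]
finger_gap: 0.319
```

Contact with the collar is at TCP z≈108.8. I add a little and hold.

Call:
apply_moves(increments=[[2,[0,0,0.04],0],[2,[0,0,0.04],0]])

```text
time: 13.1
eef_pos: [559.7, -14.9, 108.7]
orientation: [0.382, 0.924, -0.0, 0.003]
wrist_force: [-2.7, 0.2, -1.4]
finger_gap: 0.315
```

Call:
apply_moves(increments=[[2,[0,0,0.01],0],[2,[0,0,0.01],0],[2,[0,0,0.01],0],[2,[0,0,0.01],0],[2,[0,0,0.01],0],[2,[0,0,0.01],0],[2,[0,0,0.01],0]])

```text
time: 13.68
eef_pos: [559.7, -14.9, 108.6]
orientation: [0.382, 0.924, -0.0, 0.003]
wrist_force: [-2.0, 0.8, -0.3]
finger_gap: 0.316
```

Run:
```python
from h import *
d=grab('wrist')
pred(d)
cr=d['frame'][190:275,280:400]; cv2.imwrite('pics/w11c.png',cv2.resize(cr,None,fx=6.5,fy=6.5,interpolation=cv2.INTER_CUBIC)[:,:,::-1])
to(559.6,-14.9,109,45)
```

```text
foot z 47.0 top u 290.8..360.3 (325.6) v 228.1..293.3 bot u 292.4..358.8 (325.6) v 223.3..286.0
collar 41 u 291.6..359.7 (325.7) v 219.0..283.3
collar 43 u 291.3..360.0 (325.7) v 219.8..284.7
collar 45 u 291.0..360.3 (325.6) v 220.7..286.1
collar 47 u 290.7..360.6 (325.6) v 221.6..287.5
t 13.73 eef [559.7 -14.9 108.6] yhead 45.04 F [-2.13  0.24 -0.25] gap 0.316 | shift cm [ 0.01 -0.01 -0.04] yaw 0.04 tilt [ 0.0052 -0.0031 -1.    ]
```

View pics/w11c.png

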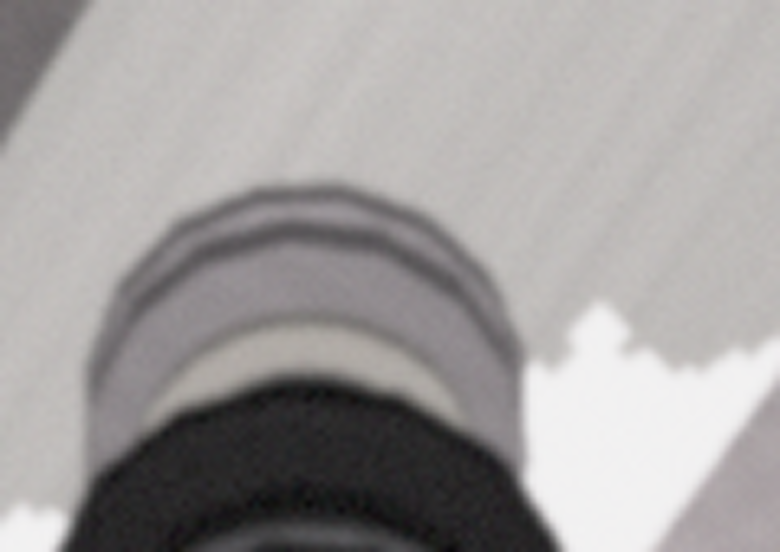

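Plug 2 is the soft one. Its pin force was only about 2 N and its ring barely rose (crop v≈322, against 350 on plug 1). Foot and collar are concentric. I lift and go to plug 3.

Call:
apply_moves(increments=[[2,[0,0,-0.3],0],[2,[0,0,-1.5],0],[2,[0,0,-2.8],0],[2,[0,0,-3.0],0],[2,[0,0,-3.0],0],[2,[0,0,-3.0],0]])

```text
time: 14.23
eef_pos: [559.9, -14.9, 138.9]
orientation: [0.382, 0.924, -0.0, 0.003]
wrist_force: [-0.6, 0.1, -8.0]
finger_gap: 0.314
```

Run:
```python
from h import *
to(576.4,-88,138,45)
```

```text
t 14.23 eef [559.9 -14.9 138.9] yhead 45.03 F [-0.64  0.07 -8.03] gap 0.314 | shift cm [-6.34 -4.01  0.13] yaw 0.03 tilt [ 0.0059 -0.0033 -1.    ]
```

Call:
apply_moves(increments=[[2,[-3.1,-2.0,0],0],[2,[-6.3,-4.0,0],0],[2,[-6.4,-4.0,0],0],[2,[-6.4,-4.0,0.1],0],[2,[-6.4,-4.0,0.1],0],[2,[-6.4,-4.0,0.1],0],[2,[-6.4,-4.0,0.1],0]])

```text
time: 14.82
eef_pos: [576.6, -87.4, 138.0]
orientation: [0.382, 0.924, -0.0, 0.003]
wrist_force: [0.7, 0.7, -7.8]
finger_gap: 0.315
```

Run:
```python
from h import *
to(576.4,-88,122,45)
d=grab('wrist'); pred(d,zs=(40,43,46))
cr=d['frame'][190:275,280:400]; cv2.imwrite('pics/w12c.png',cv2.resize(cr,None,fx=6.5,fy=6.5,interpolation=cv2.INTER_CUBIC)[:,:,::-1])
to(576.4,-88,122,45)
```

```text
t 14.82 eef [576.6 -87.4 138. ] yhead 45.10 F [ 0.69  0.7  -7.76] gap 0.315 | shift cm [-0.02 -0.05  1.6 ] yaw 0.10 tilt [ 0.0053 -0.0029 -1.    ]
foot z 76.6 top u 290.9..360.4 (325.6) v 228.5..293.7 bot u 292.5..358.9 (325.7) v 223.8..286.4
collar 40 u 295.7..355.9 (325.8) v 207.8..265.3
collar 43 u 295.3..356.2 (325.8) v 208.8..266.9
collar 46 u 295.0..356.6 (325.8) v 209.8..268.6
t 14.87 eef [576.7 -87.5 138.2] yhead 45.10 F [-0.08  0.29 -8.25] gap 0.318 | shift cm [-0.   -0.06  1.62] yaw 0.10 tilt [ 0.0056 -0.0031 -1.    ]
```

View pics/w12c.png

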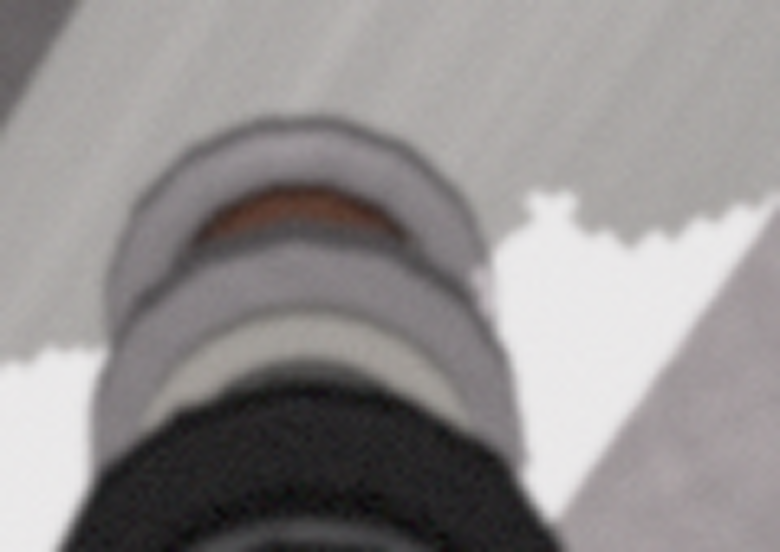

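The collar centre is at u≈326.2 and the foot at u≈327.4. I correct by −0.6 mm in tool y and −0.3 mm in tool x, then go down.

Call:
apply_moves(increments=[[2,[-0.03,-0.06,0.4],0],[2,[-0.03,-0.06,0.9],0],[2,[-0.03,-0.06,1.3],0],[2,[-0.03,-0.06,1.6],0],[2,[-0.03,-0.06,1.6],0],[2,[-0.03,-0.06,1.6],0]])

```text
time: 15.37
eef_pos: [576.3, -88.1, 121.8]
orientation: [0.382, 0.924, -0.0, 0.003]
wrist_force: [-0.2, 0.3, -7.0]
finger_gap: 0.32
```

Call:
apply_moves(increments=[[2,[0,0,0.2],0],[2,[0,0,0.4],0],[2,[0,0,0.6],0],[2,[0,0,0.8],0],[2,[0,0,1.0],0],[2,[0,0,1.0],0],[2,[0,0,1.0],0]])

```text
time: 15.95
eef_pos: [576.6, -88.3, 112.1]
orientation: [0.382, 0.924, -0.0, 0.003]
wrist_force: [1.7, 0.0, -3.7]
finger_gap: 0.32
```

Run:
```python
from h import *
to(576.4,-88,109,45)
```

```text
t 15.95 eef [576.6 -88.3 112.1] yhead 45.10 F [ 1.71  0.01 -3.7 ] gap 0.320 | shift cm [ 0.04 -0.    0.31] yaw 0.10 tilt [ 0.0057 -0.0031 -1.    ]
```

Call:
apply_moves(increments=[[2,[0.03,0,0.1],0],[2,[0.03,0,0.15],0],[2,[0.03,0,0.15],0]])

```text
time: 16.2
eef_pos: [576.6, -88.1, 110.7]
orientation: [0.382, 0.924, -0.0, 0.003]
wrist_force: [-0.1, -1.6, -3.7]
finger_gap: 0.316
```

Call:
apply_moves(increments=[[2,[0,0,0.05],0],[2,[0,0,0.1],0],[2,[0,0,0.1],0]])

```text
time: 16.45
eef_pos: [576.6, -88.2, 109.6]
orientation: [0.382, 0.924, -0.0, 0.003]
wrist_force: [-0.0, -1.3, -2.8]
finger_gap: 0.313
```

Call:
apply_moves(increments=[[2,[0,0,0.05],0],[2,[0,0,0.1],0],[2,[0,0,0.1],0]])

```text
time: 16.7
eef_pos: [576.8, -88.3, 109.1]
orientation: [0.382, 0.924, -0.0, 0.004]
wrist_force: [0.4, -0.9, 0.3]
finger_gap: 0.313
```

Call:
apply_moves(increments=[[2,[0,0,0.03],0],[2,[0,0,0.03],0]])

```text
time: 16.87
eef_pos: [576.9, -88.4, 109.1]
orientation: [0.382, 0.924, -0.001, 0.004]
wrist_force: [0.4, -1.3, 1.0]
finger_gap: 0.317
```

Call:
apply_moves(increments=[[2,[0,0,0.01],0],[2,[0,0,0.01],0],[2,[0,0,0.01],0],[2,[0,0,0.01],0],[2,[0,0,0.01],0],[2,[0,0,0.01],0],[2,[0,0,0.01],0]])

```text
time: 17.45
eef_pos: [576.9, -88.4, 109.1]
orientation: [0.382, 0.924, -0.001, 0.004]
wrist_force: [-1.1, -1.4, 2.0]
finger_gap: 0.317
```

Run:
```python
from h import *
d=grab('wrist')
pred(d,zs=(40,47))
cr=d['frame'][190:275,280:400]; cv2.imwrite('pics/w13c.png',cv2.resize(cr,None,fx=6.5,fy=6.5,interpolation=cv2.INTER_CUBIC)[:,:,::-1])
to(576.4,-88,109,45)
```

```text
foot z 47.5 top u 290.8..360.3 (325.5) v 228.2..293.3 bot u 292.4..358.8 (325.6) v 223.5..286.0
collar 40 u 291.8..359.4 (325.6) v 218.4..282.4
collar 47 u 290.7..360.5 (325.6) v 221.5..287.2
t 17.50 eef [576.9 -88.4 109.1] yhead 45.09 F [-0.05 -0.54  2.23] gap 0.316 | shift cm [ 0.07 -0.    0.01] yaw 0.09 tilt [ 0.0069 -0.004  -1.    ]
```

View pics/w13c.png

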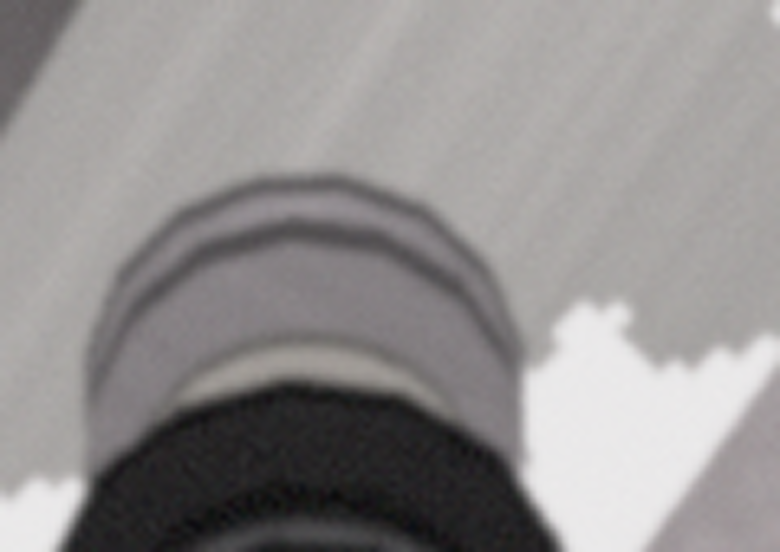

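Plug 3 is sound: pin force about 5 N, ring high at crop v≈338, foot and collar concentric. I take the gauge back to plug 2.

Call:
apply_moves(increments=[[2,[0,0,-0.3],0],[2,[0,0,-1.5],0],[2,[0,0,-2.8],0],[2,[0,0,-3.0],0],[2,[0,0,-3.0],0],[2,[0,0,-3.0],0]])

```text
time: 18.0
eef_pos: [576.7, -88.3, 139.1]
orientation: [0.382, 0.924, -0.0, 0.004]
wrist_force: [-0.4, -0.1, -7.8]
finger_gap: 0.32
```

Run:
```python
from h import *
to(559.7,-14.9,138,45)
```

```text
t 18.00 eef [576.7 -88.3 139.1] yhead 45.10 F [-0.42 -0.13 -7.85] gap 0.320 | shift cm [6.38 4.   0.07] yaw 0.10 tilt [ 0.0069 -0.0039 -1.    ]
```

Call:
apply_moves(increments=[[2,[3.1,2.0,0],0],[2,[6.3,4.0,0],0],[2,[6.4,4.0,0],0],[2,[6.4,4.0,0.1],0],[2,[6.4,4.0,0.1],0],[2,[6.4,4.0,0.1],0],[2,[6.4,4.0,0.1],0]])

```text
time: 18.58
eef_pos: [559.7, -15.5, 137.4]
orientation: [0.382, 0.924, -0.001, 0.004]
wrist_force: [0.9, 0.0, -8.0]
finger_gap: 0.316
```

Run:
```python
from h import *
to(559.7,-14.9,122,45)
d=grab('wrist'); pred(d,zs=(40,47))
cr=d['frame'][190:275,280:400]; cv2.imwrite('pics/w14c.png',cv2.resize(cr,None,fx=6.5,fy=6.5,interpolation=cv2.INTER_CUBIC)[:,:,::-1])
to(559.7,-14.9,122,45)
```

```text
t 18.58 eef [559.7 -15.5 137.4] yhead 45.04 F [ 0.92  0.05 -8.01] gap 0.316 | shift cm [0.05 0.04 1.54] yaw 0.04 tilt [ 0.0066 -0.004  -1.    ]
foot z 75.9 top u 290.8..360.3 (325.5) v 228.2..293.4 bot u 292.4..358.8 (325.6) v 223.4..286.0
collar 40 u 295.5..355.9 (325.7) v 207.6..265.3
collar 47 u 294.7..356.7 (325.7) v 210.1..269.2
t 18.63 eef [559.7 -15.5 137.5] yhead 45.03 F [ 0.5   0.49 -8.28] gap 0.321 | shift cm [0.06 0.04 1.55] yaw 0.03 tilt [ 0.0066 -0.004  -1.    ]
```

View pics/w14c.png

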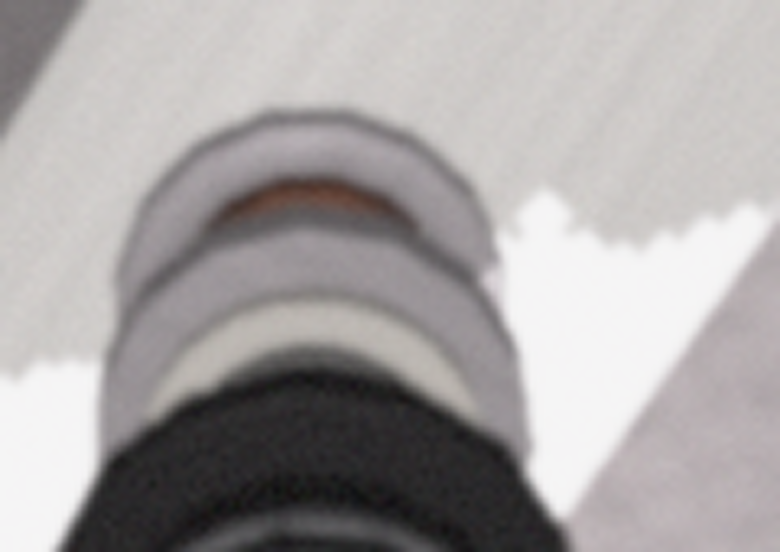

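The foot sits about 2 px higher in the image than before. I check whether that is unsettled motion or the gauge shifting in the grip.

Run:
```python
from h import *
d=grab('wrist','w15.png'); pred(d,zs=(40,47))
g=cv2.cvtColor(d['frame'],cv2.COLOR_RGB2GRAY)
ref={}
for fn in ('w6.png','w7.png','w15.png'):
    f=cv2.imread('pics/'+fn); g=cv2.cvtColor(f,cv2.COLOR_BGR2GRAY)
    m=(g>110).astype(np.uint8); m[:325]=0;m[405:]=0;m[:,:285]=0;m[:,372:]=0
    col=cv2.GaussianBlur(g,(1,3),0)[200:345,326:331].mean(1)
    print(fn,'rows',[(i+200,int(col[i])) for i in range(15,60)][::1])
    col=g[325:405,326:331].mean(1); print([ (i+325,int(c)) for i,c in enumerate(col)][::4])
to(559.7,-14.9,122,45)
```

```text
foot z 75.9 top u 290.9..360.4 (325.6) v 228.1..293.3 bot u 292.5..358.9 (325.7) v 223.4..286.0
collar 40 u 295.6..355.9 (325.8) v 207.5..265.2
collar 47 u 294.8..356.7 (325.7) v 210.0..269.1
w6.png rows [(215, 87), (216, 78), (217, 75), (218, 75), (219, 76), (220, 81), (221, 87), (222, 92), (223, 99), (224, 112), (225, 132), (226, 150), (227, 159), (228, 160), (229, 159), (230, 157), (231, 157), (232, 155), (233, 149), (234, 143), (235, 145), (236, 159), (237, 179), (238, 189), (239, 191), (240, 191), (241, 184), (242, 163), (243, 133), (244, 109), (245, 96), (246, 84), (247, 67), (248, 50), (249, 37), (250, 35), (251, 40), (252, 46), (253, 47), (254, 45), (255, 43), (256, 43), (257, 43), (258, 42), (259, 42)]
[(325, 61), (329, 96), (333, 129), (337, 153), (341, 152), (345, 154), (349, 156), (353, 155), (357, 152), (361, 149), (365, 149), (369, 149), (373, 150), (377, 153), (381, 149), (385, 150), (389, 149), (393, 147), (397, 146), (401, 170)]
w7.png rows [(215, 141), (216, 117), (217, 88), (218, 68), (219, 67), (220, 76), (221, 81), (222, 84), (223, 86), (224, 89), (225, 92), (226
[... 844 characters left out ...]
2, 147), (233, 142), (234, 136), (235, 138), (236, 153), (237, 170), (238, 180), (239, 183), (240, 182), (241, 174), (242, 152), (243, 122), (244, 98), (245, 82), (246, 62), (247, 41), (248, 30), (249, 32), (250, 38), (251, 42), (252, 43), (253, 42), (254, 43), (255, 43), (256, 42), (257, 42), (258, 42), (259, 41)]
[(325, 90), (329, 121), (333, 145), (337, 145), (341, 145), (345, 148), (349, 148), (353, 145), (357, 143), (361, 142), (365, 143), (369, 145), (373, 145), (377, 142), (381, 141), (385, 142), (389, 141), (393, 138), (397, 167), (401, 174)]
t 18.68 eef [559.7 -15.5 137.5] yhead 45.03 F [ 0.06  0.36 -8.06] gap 0.313 | shift cm [0.05 0.04 1.55] yaw 0.03 tilt [ 0.0068 -0.004  -1.    ]
```

View pics/w15.png

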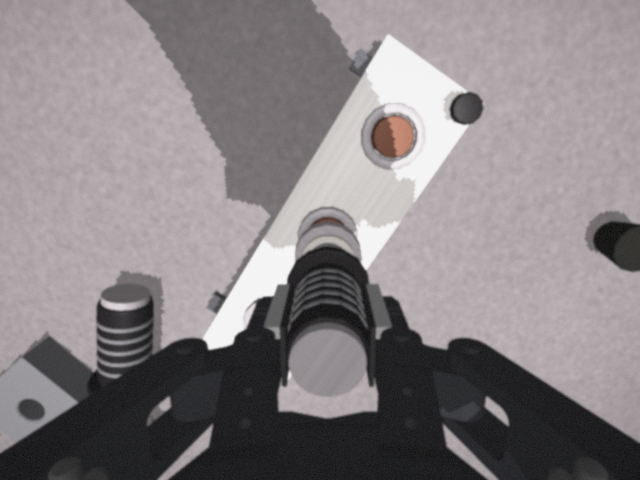

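The gauge has slid about 1.2 mm along tool x in the pads since the last contact. I correct relative to the image, −1.4 mm x and −0.5 mm y, go down, and re-check.

Call:
apply_moves(increments=[[2,[-0.14,-0.05,0.4],0],[2,[-0.14,-0.05,0.9],0],[2,[-0.14,-0.05,1.3],0],[2,[-0.14,-0.05,1.6],0],[2,[-0.14,-0.05,1.6],0],[2,[-0.14,-0.05,1.6],0],[2,[-0.14,-0.05,1.6],0]])

```text
time: 19.27
eef_pos: [560.5, -16.9, 121.7]
orientation: [0.382, 0.924, -0.001, 0.004]
wrist_force: [0.3, -0.1, -8.0]
finger_gap: 0.314
```

Run:
```python
from h import *
to(559.7,-14.9,111,45)
d=grab('wrist','w16.png'); pred(d,zs=(40,47))
cr=d['frame'][190:275,280:400]; cv2.imwrite('pics/w16c.png',cv2.resize(cr,None,fx=6.5,fy=6.5,interpolation=cv2.INTER_CUBIC)[:,:,::-1])
```

```text
t 19.27 eef [560.5 -16.9 121.7] yhead 45.04 F [ 0.28 -0.13 -7.97] gap 0.314 | shift cm [0.21 0.08 1.07] yaw 0.04 tilt [ 0.007 -0.004 -1.   ]
foot z 60.2 top u 290.9..360.4 (325.6) v 228.4..293.6 bot u 292.5..358.9 (325.7) v 223.6..286.2
collar 40 u 293.6..357.8 (325.7) v 213.4..274.4
collar 47 u 292.7..358.8 (325.7) v 216.2..278.8
```

View pics/w16c.png

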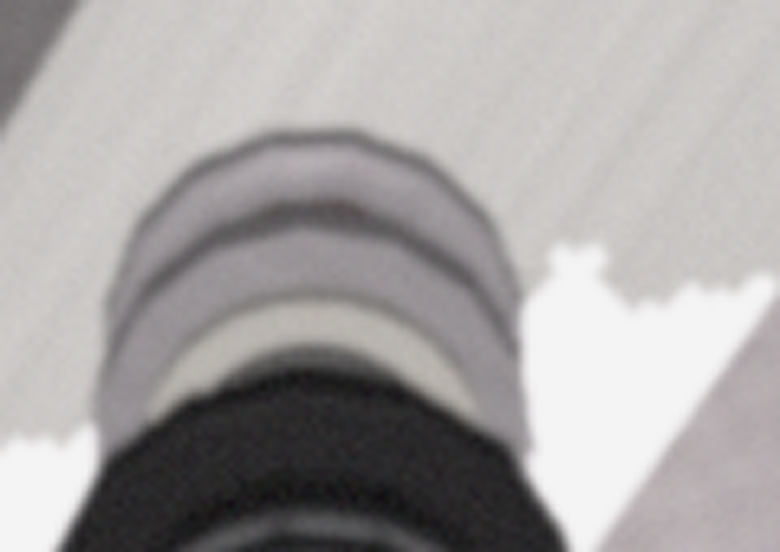

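Foot and collar are now concentric: the edge separation is 14.9 px against the 15.0 expected, and the u centres are equal. I continue down to near contact.

Call:
apply_moves(increments=[[2,[0,0,0.2],0],[2,[0,0,0.4],0],[2,[0,0,0.6],0],[2,[0,0,0.8],0],[2,[0,0,1.0],0],[2,[0,0,1.1],0],[2,[0,0,1.1],0],[2,[0,0,1.1],0]])

```text
time: 19.98
eef_pos: [560.7, -17.0, 110.9]
orientation: [0.382, 0.924, -0.001, 0.004]
wrist_force: [0.9, 0.4, -6.1]
finger_gap: 0.314
```

Run:
```python
from h import *
to(560.5,-16.9,109,45)
d=grab('wrist','w17.png'); pred(d,zs=(40,47))
cr=d['frame'][190:275,280:400]; cv2.imwrite('pics/w17c.png',cv2.resize(cr,None,fx=6.5,fy=6.5,interpolation=cv2.INTER_CUBIC)[:,:,::-1])
d=grab('scene'); e=sensors.observe()['eef_pos']
cr=d['frame'][170:260,250:370]; cv2.imwrite('pics/s17c.png',cv2.resize(cr,None,fx=6.5,fy=6.5,interpolation=cv2.INTER_CUBIC)[:,:,::-1])
a=cv2.imread('pics/w7.png',0)[270:440,230:430].astype(np.float32)
for fn in ('w6','w15','w16','w17'):
    b=cv2.imread('pics/%s.png'%fn,0)[270:440,230:430].astype(np.float32)
    for nm,sl in (('Lpad',np.s_[10:120,20:60]),('Rpad',np.s_[10:120,135:185]),('cap',np.s_[50:140,50:145])):
        print(fn,nm,np.round(cv2.phaseCorrelate(a[sl].copy(),b[sl].copy())[0],2),end=' ')
    print()
```

```text
t 19.98 eef [560.7 -17.  110.9] yhead 45.04 F [ 0.91  0.37 -6.14] gap 0.314 | shift cm [ 0.02 -0.01  0.19] yaw 0.04 tilt [ 0.0073 -0.0041 -1.    ]
foot z 49.3 top u 290.7..360.3 (325.5) v 228.2..293.4 bot u 292.3..358.8 (325.6) v 223.5..286.0
collar 40 u 292.0..359.2 (325.6) v 217.6..281.2
collar 47 u 291.0..360.2 (325.6) v 220.7..286.0
w6 Lpad [-0.14  0.16] w6 Rpad [ 0.1  -0.06] w6 cap [0.15 1.08] 
w15 Lpad [ 0.16 -0.21] w15 Rpad [ 0.   -0.08] w15 cap [ 0.07 -1.22] 
w16 Lpad [0.21 0.06] w16 Rpad [0.08 0.  ] w16 cap [ 0.08 -1.12] 
w17 Lpad [0.07 0.12] w17 Rpad [-0.04  0.08] w17 cap [-0.06 -1.02]
```

View pics/w17c.png

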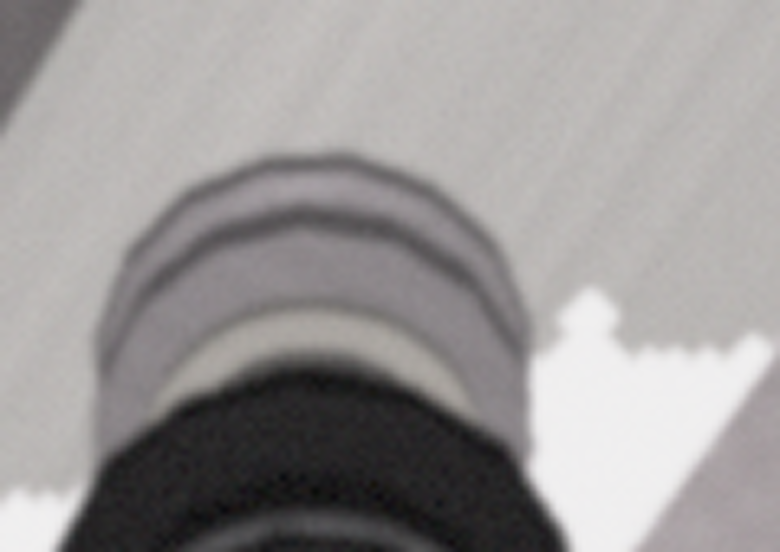

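View pics/s17c.png

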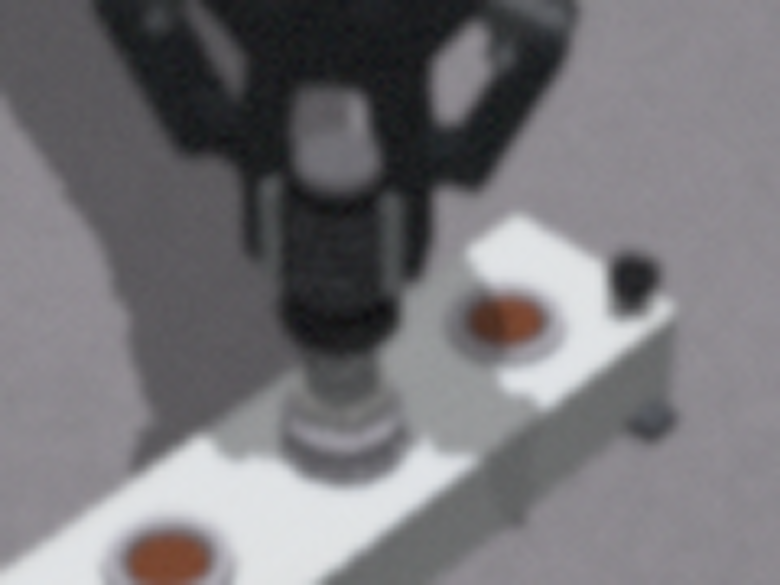

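The gauge is concentric in both views; the collar and foot outlines coincide at crop u≈312. It has tilted about 0.5° in the pads and will level when released. Now I lower it to contact gently.

Call:
apply_moves(increments=[[2,[0.03,0,0.05],0],[2,[0.03,0,0.1],0],[2,[0.03,0,0.1],0]])

```text
time: 20.33
eef_pos: [560.6, -16.8, 109.9]
orientation: [0.382, 0.924, -0.001, 0.004]
wrist_force: [0.3, 0.4, -6.5]
finger_gap: 0.318
```

Call:
apply_moves(increments=[[2,[0,0,0.05],0],[2,[0,0,0.08],0],[2,[0,0,0.08],0]])

```text
time: 20.58
eef_pos: [560.7, -16.9, 109.4]
orientation: [0.382, 0.924, -0.001, 0.004]
wrist_force: [0.4, -1.0, -4.2]
finger_gap: 0.314
```

Call:
apply_moves(increments=[[2,[0,0,0.03],0],[2,[0,0,0.05],0],[2,[0,0,0.05],0]])

```text
time: 20.83
eef_pos: [560.9, -17.0, 109.3]
orientation: [0.382, 0.924, -0.001, 0.005]
wrist_force: [-0.1, -1.1, -0.7]
finger_gap: 0.315
```

Run:
```python
from h import *
d=grab('wrist','w18.png'); pred(d,zs=(40,47))
cr=d['frame'][190:275,280:400]; cv2.imwrite('pics/w18c.png',cv2.resize(cr,None,fx=6.5,fy=6.5,interpolation=cv2.INTER_CUBIC)[:,:,::-1])
to(560.6,-16.9,109.4)
```

```text
foot z 47.7 top u 290.8..360.3 (325.5) v 228.2..293.3 bot u 292.4..358.8 (325.6) v 223.5..286.0
collar 40 u 291.8..359.4 (325.6) v 218.3..282.2
collar 47 u 290.7..360.5 (325.6) v 221.4..287.1
t 20.88 eef [560.9 -17.  109.3] yhead 45.03 F [-0.69 -0.28 -1.33] gap 0.317 | shift cm [ 0.02 -0.01 -0.01] tilt [ 0.0082 -0.0047 -1.    ]
```

View pics/w18c.png

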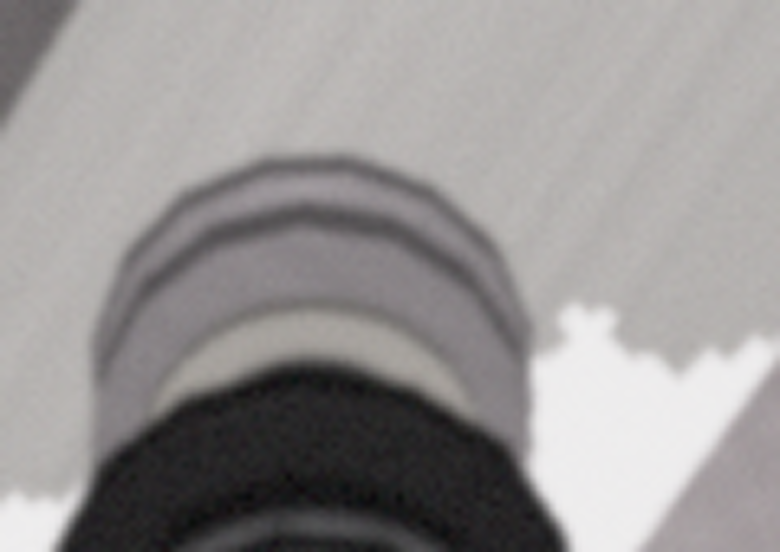

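The foot is about 0.8 mm short in tool +x. I raise it slightly, correct, and lower again.

Call:
apply_moves(increments=[[2,[0,0,-0.1],0],[2,[0.05,0,-0.2],0],[2,[0.1,0,-0.2],0],[2,[0.1,0,-0.2],0],[2,[0.1,0,-0.1],0],[2,[0.1,0,-0.1],0],[2,[0.1,0,-0.1],0]])

```text
time: 21.47
eef_pos: [560.1, -16.2, 110.0]
orientation: [0.382, 0.924, -0.001, 0.005]
wrist_force: [-0.2, -0.0, -6.4]
finger_gap: 0.318
```

Call:
apply_moves(increments=[[2,[0,0,0.05],0],[2,[0,0,0.1],0],[2,[0,0,0.1],0]])

```text
time: 21.72
eef_pos: [560.2, -16.3, 109.3]
orientation: [0.382, 0.924, -0.001, 0.005]
wrist_force: [-0.1, -0.1, -4.3]
finger_gap: 0.317
```

Run:
```python
from h import *
d=grab('wrist','w19.png'); pred(d,zs=(40,47))
cr=d['frame'][190:275,280:400]; cv2.imwrite('pics/w19c.png',cv2.resize(cr,None,fx=6.5,fy=6.5,interpolation=cv2.INTER_CUBIC)[:,:,::-1])
to(560.6,-16.9,109.4)
```

```text
foot z 47.7 top u 290.8..360.3 (325.6) v 228.2..293.3 bot u 292.4..358.8 (325.6) v 223.5..286.0
collar 40 u 291.8..359.4 (325.6) v 218.3..282.2
collar 47 u 290.8..360.5 (325.6) v 221.4..287.0
t 21.77 eef [560.2 -16.3 109.3] yhead 45.04 F [-0.06 -1.   -2.94] gap 0.312 | shift cm [-0.07 -0.01 -0.01] tilt [ 0.0082 -0.0047 -1.    ]
```

View pics/w19c.png

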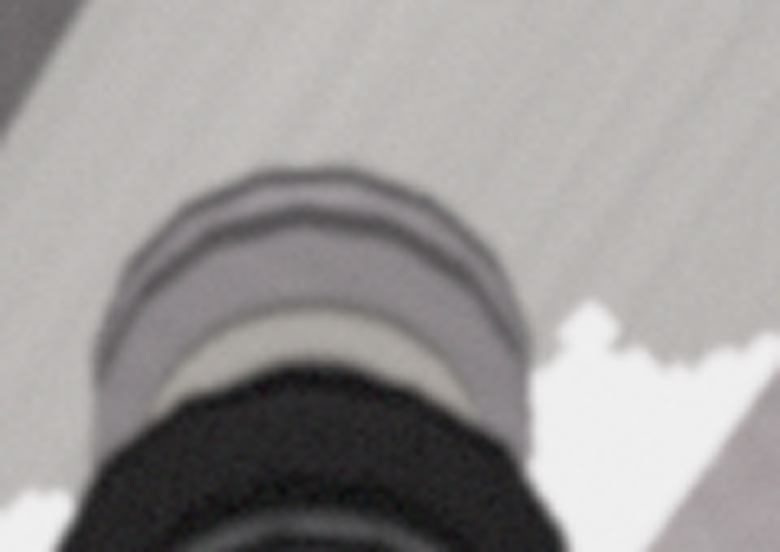

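Now concentric: the edge gap is 37 px in the crop, against 39 in the well-centred test. I settle it and release.

Call:
apply_moves(force=20, increments=[[2,[0,0,0.02],0],[2,[0,0,0.02],0],[3.0,[0,0,0.02],0],[3.2,[0,0,0],0],[3.5,[0,0,0],0],[4,[0,0,0],0],[5,[0,0,0],0],[6.5,[0,0,0],0],[8.5,[0,0,0],0],[8.5,[0,0,0],0],[8.5,[0,0,0],0],[8.5,[0,0,0],0]])

```text
time: 22.77
eef_pos: [560.1, -16.3, 109.3]
orientation: [0.382, 0.924, -0.001, 0.005]
wrist_force: [-0.4, -0.3, 0.1]
finger_gap: 0.988
```

Run:
```python
from h import *
d=grab('wrist','w20.png'); to(560.2,-16.3,230)
```

```text
t 22.82 eef [560.2 -16.2 109.3] yhead 45.04 F [ 1.27  0.13 -0.43] gap 0.994 | shift cm [ -0.12   0.03 -12.07] tilt [ 0.0082 -0.0047 -1.    ]
```

View pics/w20.png

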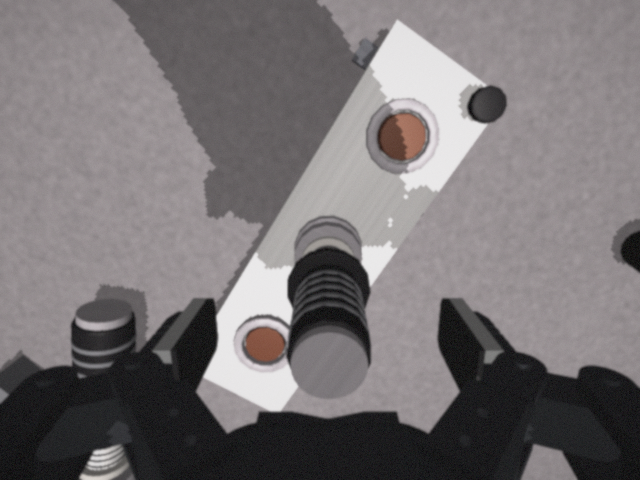

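The gauge stands by itself on the middle plug. I retreat straight up.

Call:
apply_moves(increments=[[8.5,[0,0,-2],0],[8.5,[0,0,-5],0],[8.5,[0,0,-9],0],[8.5,[0,0,-13],0],[8.5,[0,0,-15],0],[8.5,[0,0,-15],0],[8.5,[0,0,-15],0]])

```text
time: 23.4
eef_pos: [559.7, -15.8, 260.8]
orientation: [0.382, 0.924, -0.0, 0.006]
wrist_force: [-0.1, -0.1, -0.1]
finger_gap: 0.997
```

Run:
```python
from h import *
to(440,100,255)
```

```text
t 23.40 eef [559.7 -15.8 260.8] yhead 45.04 F [-0.09 -0.07 -0.08] gap 0.997 | shift cm [16.66 -0.27  0.39] tilt [ 0.0109 -0.0054 -0.9999]
```

Call:
apply_moves(increments=[[8.5,[16,0,0],0],[8.5,[16,0,0],0],[8.5,[16,0,0],0],[8.5,[16,0,0],0],[8.5,[16,0,0],0],[8.5,[16,0,0],0],[8.5,[16,0,0],0]])

```text
time: 23.98
eef_pos: [446.4, 97.2, 257.9]
orientation: [0.382, 0.924, -0.001, 0.006]
wrist_force: [0.3, -1.0, 0.5]
finger_gap: 0.993
```

Run:
```python
from h import *
T=grab('top','t21.png');S=grab('scene','s21.png')
a=cv2.resize(S['frame'][130:300,240:400],(400,425),interpolation=cv2.INTER_CUBIC);b=cv2.resize(T['frame'][210:330,240:353],(400,425),interpolation=cv2.INTER_CUBIC)
cv2.imwrite('pics/f21.png',np.hstack([a,b])[:,:,::-1])
# pred at plug 2
for d in (T,S): print([tuple(np.round(proj(d,(559.9,-14.9,z)),1)) for z in (47,152)])
g=cv2.cvtColor(T['frame'],cv2.COLOR_RGB2GRAY)
```

```text
[(np.float64(320.2), np.float64(271.4)), (np.float64(319.7), np.float64(266.6))]
[(np.float64(303.6), np.float64(235.4)), (np.float64(303.1), np.float64(194.2))]
```

View pics/f21.png

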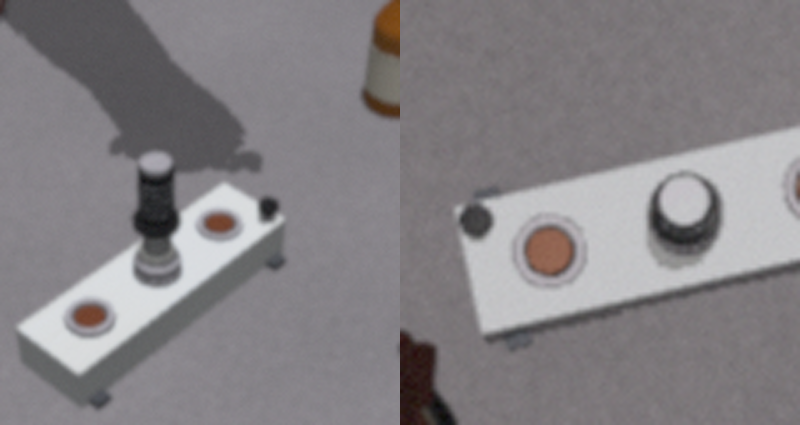

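View pics/s21.png

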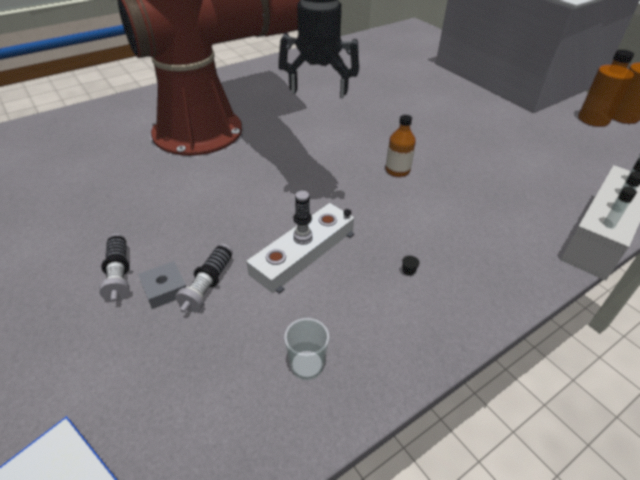

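The gauge is upright on the middle plug: its cap in the top view is at (320.0, 266.5), against (319.7, 266.6) predicted for a centred gauge. The bottle, beaker and stopper have not moved, so I hand in.

```bash
python3 -c "
from plant import order
print(order.close_job())"
```

```text
the job is handed in; nothing more can be done
None
```

I tested the plugs in the order asked, starting next to the knob, and the middle plug is the soft one. The gauge now stands by itself on it and the job is handed in, at about 24 s of the 61 s allowed.

| Plug | Pin force | Ring | Result |
|---|---|---|---|
| 1 (next to the knob) | about 5 N | risen clearly | sound |
| 2 (middle) | about 2 N | barely moved | soft |
| 3 (farthest from the knob) | about 5 N | risen clearly | sound |

I judged hardness from the wrist force and the height of the ring in the wrist pictures, since the exact pin travel was not read out. Each test held the foot on its collar for over half a second.

**Collar load:** the highest reading was on plug 1, momentarily. It was about 9.5 N on the collar, or about 15 N with the pin force counted in. I backed off before the hold.

**Last checks:**
- **Position:** the top view shows the cap within about half a pixel of where a centred, upright gauge should be. Foot and collar looked concentric before release.
- **Robot:** the gripper is open and well clear of everything.
- **Bystanders:** the bottle, beaker and stopper look unmoved.

**Two things did not go as expected:**
- **Larger gauges:** both look-alike gauges tipped over near the start, seemingly by themselves. The gripper stayed above 230 mm there and no contact force showed. They lie at rest on the table.
- **Slip in the grip:** after plug 3 the gauge had moved about 1 mm and tilted about 0.5° in the pads. I corrected the position from the images before setting it down.

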